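# Level the tool steriliser, load it and shut it

## Robot

A 7-joint arm with a two-finger parallel gripper is mounted at the origin on a cart in front of the work surface, level with it; the furniture and walls round the work are solid. World frame = base frame: x ahead of the robot, y to its left, z up, the work surface at z = 0. Lengths are in m, angles in rad, forces in N, time in s.
With the tool pointing down it reaches from about 0.425 to 0.95 m from the base axis. Payload 4.7 kg.
Tool frame: the origin (TCP) lies between the finger pads; the fingertips stand 25 mm ahead of it and the grasp point (between the pads) lies 6 mm ahead of it; z points along the fingers, y is the line along which they close (so a half turn about z gives the same grasp; the last joint's range is limited). The gripper opens to 87 mm and grips with 3 to 60 N. Pads are 19 mm wide; open, the fingers measure 117 mm over their backs; the gripper's body (75 mm by 190 mm) begins 51 mm behind the grasp point.
Start: joints at [1.081, 0.469, -0.049, 1.532, 0.024, 1.141, -0.082], TCP at [0.3, -0.605, 0.248] pointing down, gripper open.
Joint ranges: [-2.59, 2.59], [-0.33, 1.99], [-1.39, 1.29], [0.1, 2.45], [-1.04, 4.18], [0.21, 1.99], [-2.66, 2.66]. Speed limits (rad/s): [2.57, 2.57, 3.14, 3.14, 3.14, 3.14, 3.14].

## Interface

Orientations are given as a unit quaternion [w, x, y, z].
In Python, from cell import manip, vision, job gives the robot as it stands.
- The arm moves only by the tool step_arm, never from a script. Its argument "moves" is a list of rows, each an object with "rotation": the turn, a rotation vector about the tool's x, y, z in degrees, a list of three; "delta_pos": the shift along the tool's x, y, z in m, a list of three; "jaw": the opening, from -1 (shut) to 1 (fully open), so that 0 is half open. A call has exactly 8 rows; each row is the pose to reach, as a shift and turn from the pose commanded when the call began, along the tool's axes at that moment; what a row does not reach only later rows make up. A row lasts 1/10 s, in which the tool goes at most 50 mm and 8.59 degrees, less where a joint would pass 70% of its speed; a pose out of reach is approached as far as the arm can. A call with a gripper value outside its range is refused whole. The fingers move at their own pace and stop on an object; "squeeze" is the grip in N (left out, the last holds). Time passes only in rows, so rows that repeat a pose let the fingers close, or fill a call up. It gives the time, the measured TCP pose, the force, the opening and the grip force at its end, in the units of the state.
- manip.get_obs(): the state, without advancing time (a new reading comes with each control period).
- vision.snapshot(name): name is "scene" or "top" or "wrist"; returns (picture, depth): 384x512x3 uint8, blue, green, red; 384x512 float32, m along the optical axis (not along the pixel's ray), 0 where there is no reading.
- vision.get_calibration(name): a dict with "K" (3x3 intrinsics, pixels), "dist" ([k1, k2, p1, p2, k3] as OpenCV has them; the pictures are not rectified), "world_to_cam" (4x4, takes a point from world to camera coordinates). Camera axes: x right, y down, z forward; pixel columns grow to the right and rows downward; lengths in m; the calibration is good to about 2 mm. A picture is of the moment at which its call begins: read the wrist's pose just before it. get_calibration takes no time and is no camera call; for the wrist camera it gives the pose at the moment of the call.
- job.hand_in(): hands the job in; it is judged then, once.
Trained networks look in the newest picture that a camera, given by its name, has taken for a name from the list of things; names that differ only in an ending like _2 or _b are one class to them, and where a whole thing is asked for, a point or a joint stands for the part that bears it (a point fixed in the world has none). Each returns a list of dicts, best first, with "confidence" (0 to 1); they miss things now and then, are a little off and sometimes report something else, mostly with a low value. They report only what shows in the picture. A call takes as long as a camera call.
- vision.find_in(camera, thing): "at" ([row, column] in pixels, amid what is visible of it).
- vision.landmark_of(camera, thing): "at" ([row, column] in pixels: a listed point, or the origin of a listed thing).
The state is a dict: "time": time; "joint_pos": joint angles; "qvel": joint speeds; "tau": joint torques, N m; "eef_pos": TCP position; "ee_rot": TCP orientation; "ft_force": force on the tool from outside, world axes, zero at the start; "ft_torque": the same for the moment, N m; "opening": finger opening in m; "grip_force": force on a finger pad.
Only numpy, scipy, OpenCV 4.12 (cv2) and the standard library are available. Lean on these libraries where they do the work, as an engineer would, in place of code of your own. Each camera call takes 0.05 s, during which the arm holds its last target. There are 200 camera calls.

## Task

The white tool steriliser rocks on the worktop: screw its two screw feet down by their black knobs until it stands level on all four feet and no longer wobbles, and let go of it. Then lay all the tools that lie to its left (hair clippers, grey razor case, tweezers: as many as are there) inside it, and finally lower its lid gently until it is fully shut. Leave the glasses, the gel jar and the cologne bottle where they are.

Things in the scene. Friction and masses are not known exactly. Their poses are not given: they have to be found in the camera images.
- case: white tool steriliser: open case 215 (x) x 270 (y) mm with hinged lid, grey panel in front, loose, about 3.2 kg. Origin: its middle, on the plane of its two fixed feet (height 0 when level); x to the hinge side (away from the robot), y left, z up. Inside 205 x 260 mm, inner floor z = 17 mm, rim z = 72 mm. The screw feet at its front corners start 3 to 7 mm too short: it leans to one side
- left_knob (a joint): angle (rad) of the black knob on the left (+y) screw foot: 0 = fully up, 6 = fully down, grows when turned clockwise seen from above. Each rad screws foot and knob 2.5 mm down in the case (15 mm a turn). At 3.6 the sole is level with the two fixed feet, above that the foot is too long. Starts 0.9 to 2.3. About 0.08 N m of friction; stays where it is left
- right_knob (a joint): angle (rad) of the black knob on the right (-y) screw foot: 0 = fully up, 6 = fully down, grows when turned clockwise seen from above. Each rad screws foot and knob 2.5 mm down in the case (15 mm a turn). At 3.6 the sole is level with the two fixed feet, above that the foot is too long. Starts 0.9 to 2.3. About 0.08 N m of friction; stays where it is left
- left_knob_mid (a point): centre of the left round black knob, 36 mm across, 26 mm high, on the screw axis at case x = -80, y = +160 mm. With the foot at the right length it is 93 mm above the plane of the fixed feet, its underside 16 mm above the lug that carries the screw; at the start 3 to 7 mm higher. Rim and lug are lower than the knob: fingertips may reach down to 75 mm beside it
- right_knob_mid (a point): the same for the right knob (case x = -80, y = -160 mm)
- left_foot (a point): centre of the sole (34 mm round rubber pad) of the left screw foot; its height is 0 when it stands on the worktop
- right_foot (a point): the same for the right screw foot
- front_foot (a point): sole of the front fixed foot (22 mm rubber foot), 85 mm in front of the case's middle
- rear_foot (a point): sole of the rear fixed foot, 85 mm behind the case's middle
- lid (a joint): opening angle (rad) of the lid: 0 = shut, starts about 1.5 to 1.65 (upright, standing at the far side). A stiff hinge: it stays where it is left and needs about 2 to 4 N at the bar
- lid_bar (a point): middle of the lid's round steel grip bar, 12 mm thick, 100 mm long, parallel to case y, 42 mm off the lid's outer face on end posts; 185 mm from the hinge along the lid and 50 mm off its lower face. Lid shut: on top near the front. Lid upright: on its far side near the upper edge; take it from above, a finger in front and one behind; it turns between the fingers as the lid swings
- lid_hinge (a point): middle of the lid's hinge line (parallel to the case's y axis), on the far rim of the case
- clipper_blue_mid (a point): centre of a black cordless hair clipper with a small blue mark, 44 wide (x) x 182 long (y) x 35 mm high, 0.26 kg, lying on the worktop; point half-way up (16 mm above its underside). Grasp across its width, x. May be absent
- clipper_red_mid (a point): the same for the dark clipper with a small red mark, 44 x 178 x 35 mm, 0.26 kg. May be absent
- razor_case_mid (a point): centre of a grey razor case, 42 wide (x) x 120 long (y) mm; body 16 mm high with a narrower raised top to 24 mm; point 10 mm above its underside, 0.09 kg. Grasp across x. May be absent
- tweezers_mid (a point): centre of steel tweezers lying on edge, 10 wide (x) x 100 long (y) x 8 mm high; point 4 mm above the underside, 0.02 kg. Grasp across x. May be absent
- clipper_blue: the clipper with the blue mark as a body (see clipper_blue_mid), origin in the middle of its underside. May be absent
- clipper_red: the clipper with the red mark as a body (see clipper_red_mid), origin in the middle of its underside. May be absent
- razor_case: the grey razor case as a body (see razor_case_mid), origin in the middle of its underside. May be absent
- tweezers: the steel tweezers as a body (see tweezers_mid), origin in the middle of its underside. May be absent
- glasses: folded black spectacles, 28 x 122 x 36 mm, bystander; origin under its middle
- gel_jar: red gel jar with white lid, 88 mm across, 87 mm high, bystander; origin under its middle
- cologne: cologne bottle with black cap, 33 x 45 x 85 mm, bystander to the left; origin under its middle

How it is judged:
By the outcome, as a careful person would: the job done as asked, in the order asked, and still so for the second after the job is handed in, with the robot touching nothing.
Of clipper_blue, clipper_red, razor_case, tweezers only 2 to 4 are there at a start; the rules pass over those that are not, and their reading is None.
At some moment in a run one of clipper_blue, clipper_red, razor_case, tweezers may be knocked a few centimetres aside while the robot is not near it.
Once in a run the grip may slacken for a moment while it holds something.
It also fails if it takes over 210 s, if anything falls off the work surface, if the arm or the gripper's body presses on something with over 40 N, if the wrist force passes 120 N, or if a joint passes its speed limit or range.

## Working session

There is one attempt and no reset: what is moved stays moved. The work goes in short steps, Python scripts to look and compute and a tool call to move; the robot and the scene stay as the last step left them, time stands still between calls to the robot, and variables do not carry over. Pictures are saved under pics/ and viewed, at most 14 in all, crops included, and the job is handed in when it is done.

Besides the shell and the picture viewer there is one more tool, called after ">>>" by a JSON object that holds its "fn" and its "kwargs", one argument or row to a line. step_arm: Moves the arm, as the interface text tells. Its arguments: {"type":"object","properties":{"moves":{"type":"array"},"squeeze":{"type":"number"}},"required":["moves"]}

```bash
ls; mkdir -p pics
cat > h.py <<'E'
import numpy as np, cv2
from cell import manip, vision, job
from scipy.spatial.transform import Rotation as R
def rot(o): w,x,y,z=o["ee_rot"]; return R.from_quat([x,y,z,w])
def ray(cam,px,cal=None):
    c=cal or vision.get_calibration(cam); K=np.array(c["K"],float); T=np.array(c["world_to_cam"],float)
    u=cv2.undistortPoints(np.array([[[px[1],px[0]]]],float),K,np.array(c["dist"],float))[0,0]
    Rm=T[:3,:3]; return -Rm.T@T[:3,3], Rm.T@np.array([u[0],u[1],1.0])
def at_depth(cam,px,d,cal=None):
    o,r=ray(cam,px,cal); return o+r*d
def at_z(cam,px,z,cal=None):
    o,r=ray(cam,px,cal); return o+r*(z-o[2])/r[2]
def st():
    o=manip.get_obs(); print("t",round(o["time"],2),"pos",np.round(o["eef_pos"],4),"q",np.round(o["joint_pos"],2),"F",np.round(o["ft_force"],1),"open",round(o["opening"],4),"grip",round(o["grip_force"],1)); print("R\n",np.round(rot(o).as_matrix(),3)); return o
def delta(p,o=None):
    o=o or manip.get_obs(); return np.round(rot(o).inv().apply(np.array(p)-o["eef_pos"]),4)
E
python3 - <<'E'
from h import *
st()
for cam in ["scene","top"]:
    im,d=vision.snapshot(cam); cv2.imwrite(f"pics/{cam}0.png",im)
    cal=vision.get_calibration(cam); print(cam,np.round(ray(cam,[192,256],cal),3).tolist())
    for n in ["left_knob_mid","right_knob_mid","lid_bar","lid_hinge","clipper_blue_mid","clipper_red_mid","razor_case_mid","tweezers_mid","case","glasses","gel_jar","cologne"]:
        for h in vision.landmark_of(cam,n)[:2]:
            r,c=h["at"]; dd=d[int(min(max(r,0),383)),int(min(max(c,0),511))]
            print(n,round(h["confidence"],2),np.round(h["at"]),np.round(at_depth(cam,h["at"],dd,cal),3))
E
```

```text
pics
t 0.0 pos [ 0.2999 -0.6041  0.2465] q [ 1.08  0.47 -0.05  1.53  0.02  1.14 -0.08] F [-0.5  0.3 -0.4] open 0.0864 grip 0.0
R
 [[ 0.896  0.445 -0.001]
 [ 0.445 -0.896  0.002]
 [-0.    -0.002 -1.   ]]
scene [[-0.308, -0.839, 0.974], [0.605, 0.528, -0.596]]
left_knob_mid 0.51 [189. 216.] [0.477 0.059 0.11 ]
right_knob_mid 0.43 [206. 179.] [0.367 0.164 0.03 ]
right_knob_mid 0.42 [234. 274.] [ 0.445 -0.267  0.095]
lid_bar 0.6 [210. 179.] [0.358 0.156 0.022]
lid_hinge 0.74 [194. 280.] [ 0.661 -0.12   0.074]
lid_hinge 0.3 [209. 217.] [0.482 0.065 0.   ]
clipper_blue_mid 0.44 [181. 207.] [0.558 0.208 0.035]
clipper_red_mid 0.66 [202. 171.] [0.361 0.206 0.032]
razor_case_mid 0.62 [194. 193.] [0.469 0.198 0.02 ]
razor_case_mid 0.5 [186. 209.] [0.547 0.182 0.025]
tweezers_mid 0.39 [177. 227.] [0.675 0.201 0.003]
tweezers_mid 0.33 [211. 220.] [0.46  0.02  0.029]
case 0.71 [220. 260.] [-0.308 -0.839  0.974]
case 0.7 [290. 316.] [ 0.398 -0.48   0.019]
glasses 0.59 [291. 317.] [ 0.396 -0.488  0.022]
cologne 0.5 [187. 152.] [0.393 0.39  0.   ]
top [[0.335, -0.066, 1.634], [0.14, 0.012, -0.99]]
left_knob_mid 0.48 [204. 232.] [0.5   0.053 0.117]
right_knob_mid 0.53 [211. 302.] [ 0.47  -0.244  0.076]
lid_bar 0.58 [145. 276.] [ 0.716 -0.131  0.259]
lid_hinge 0.97 [169. 269.] [ 0.66  -0.103  0.057]
clipper_blue_mid 0.85 [191. 201.] [0.569 0.2   0.028]
clipper_blue_mid 0.64 [168. 270.] [ 0.662 -0.109  0.071]
clipper_red_mid 0.8 [235. 198.] [0.37  0.209 0.03 ]
clipper_red_mid 0.35 [146. 276.] [ 0.779 -0.14  -0.   ]
razor_case_mid 0.51 [214. 199.] [0.465 0.209 0.023]
tweezers_mid 0.43 [170. 200.] [0.665 0.207 0.012]
case 0.82 [192. 272.] [ 0.563 -0.118  0.01 ]
case 0.31 [205. 234.] [0.496 0.043 0.108]
glasses 0.49 [214. 200.] [0.466 0.206 0.024]
glasses 0.42 [226. 352.] [ 0.408 -0.475  0.016]
gel_jar 0.71 [148. 243.] [0.749 0.01  0.091]
cologne 0.6 [230. 158.] [0.392 0.381 0.067]
cologne 0.41 [203. 235.] [0.507 0.045 0.065]
```

Run:
```python
import cv2
a=cv2.imread("pics/top0.png")[110:270,130:380]; cv2.imwrite("pics/topc.png",cv2.resize(a,None,fx=3.2,fy=3.2,interpolation=cv2.INTER_CUBIC))
a=cv2.imread("pics/scene0.png")[110:340,120:400]; cv2.imwrite("pics/scenec.png",cv2.resize(a,None,fx=2.6,fy=2.6,interpolation=cv2.INTER_CUBIC))
```

```text
(no output)
```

View pics/topc.png

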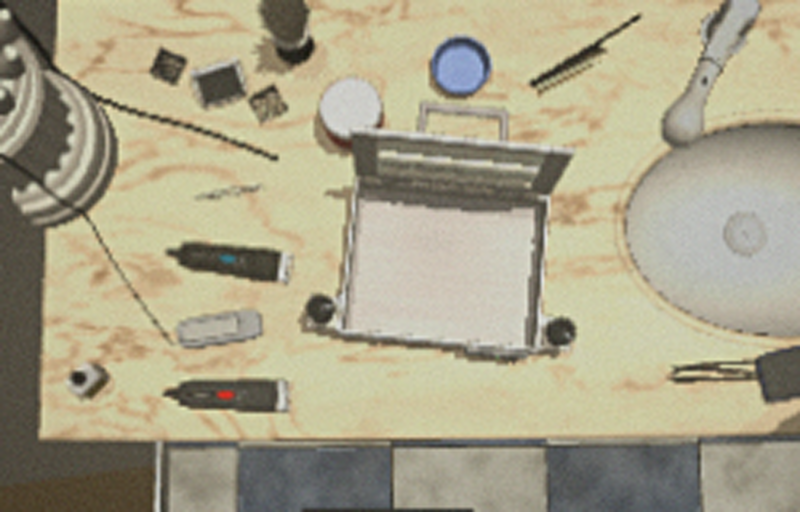

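View pics/scenec.png

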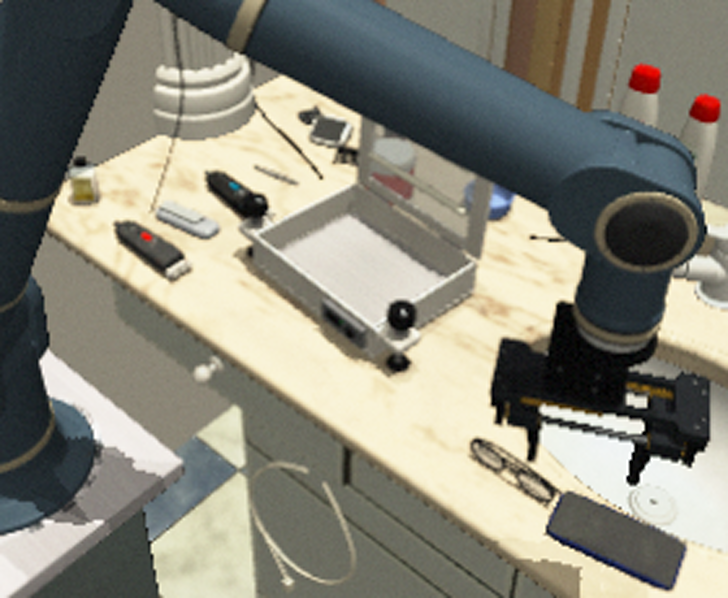

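The top view shows all four tools left of the case: tweezers (crop 228,191), blue clipper (230,259), razor case (219,328) and red clipper (227,394). The knobs are at crop (320,309) and (560,331), and the case is yawed a few degrees clockwise. The scene crop shows the gripper at the right and the lid upright. Next I move over the case for a closer look.

```bash
cat >> h.py <<'E'
def go(p,yaw=None):
    """print delta/rotation for world target p and tool-x yaw (deg)"""
    o=manip.get_obs(); d=delta(p,o); M=rot(o).as_matrix(); y0=np.degrees(np.arctan2(M[1,0],M[0,0]))
    a=0 if yaw is None else -((yaw-y0+180)%360-180)
    print("delta",d,"rotz",round(a,1),"yaw0",round(y0,1),"q7",round(o["joint_pos"][6],2))
E
python3 -c "
from h import *
go([0.50,-0.10,0.43],90)"
```

```text
delta [ 0.4033 -0.3631 -0.1824] rotz -63.6 yaw0 26.4 q7 -0.08
```

>>> {"fn": "step_arm", "kwargs": {
  "moves": [
    {"delta_pos":[0,0,-0.05],"rotation":[0,0,0],"jaw":1},
    {"delta_pos":[0.05,-0.045,-0.09],"rotation":[0,0,-8],"jaw":1},
    {"delta_pos":[0.403,-0.363,-0.183],"rotation":[0,0,-63.6],"jaw":1},
    {"delta_pos":[0.403,-0.363,-0.183],"rotation":[0,0,-63.6],"jaw":1},
    {"delta_pos":[0.403,-0.363,-0.183],"rotation":[0,0,-63.6],"jaw":1},
    {"delta_pos":[0.403,-0.363,-0.183],"rotation":[0,0,-63.6],"jaw":1},
    {"delta_pos":[0.403,-0.363,-0.183],"rotation":[0,0,-63.6],"jaw":1},
    {"delta_pos":[0.403,-0.363,-0.183],"rotation":[0,0,-63.6],"jaw":1}
  ]
}}

```text
time: 2.1
eef_pos: [0.4243, -0.2899, 0.387]
ee_rot: [0.0, 0.729, 0.684, -0.0]
ft_force: [-0.2, -1.0, 0.5]
opening: 0.0868
grip_force: 0.0
```

>>> {"fn": "step_arm", "kwargs": {
  "moves": [
    {"delta_pos":[0.0,0.0,0],"rotation":[0,0,0],"jaw":1},
    {"delta_pos":[0.0,0.0,0],"rotation":[0,0,0],"jaw":1},
    {"delta_pos":[0.0,0.0,0],"rotation":[0,0,0],"jaw":1},
    {"delta_pos":[0.0,0.0,0],"rotation":[0,0,0],"jaw":1},
    {"delta_pos":[0.0,0.0,0],"rotation":[0,0,0],"jaw":1},
    {"delta_pos":[0.0,0.0,0],"rotation":[0,0,0],"jaw":1},
    {"delta_pos":[0.0,0.0,0],"rotation":[0,0,0],"jaw":1},
    {"delta_pos":[0.0,0.0,0],"rotation":[0,0,0],"jaw":1}
  ]
}}

```text
time: 2.9
eef_pos: [0.4238, -0.2921, 0.3861]
ee_rot: [-0.0, 0.732, 0.682, 0.0]
ft_force: [-0.7, -0.7, 0.1]
opening: 0.0872
grip_force: 0.0
```

```bash
python3 -c "
from h import *
go([0.46,-0.10,0.45],90)"
```

```text
delta [ 0.1941  0.0225 -0.0638] rotz -4.1 yaw0 85.9 q7 0.4
```

>>> {"fn": "step_arm", "kwargs": {
  "moves": [
    {"delta_pos":[0.194,0.023,-0.064],"rotation":[0,0,-4],"jaw":1},
    {"delta_pos":[0.194,0.023,-0.064],"rotation":[0,0,-4],"jaw":1},
    {"delta_pos":[0.194,0.023,-0.064],"rotation":[0,0,-4],"jaw":1},
    {"delta_pos":[0.194,0.023,-0.064],"rotation":[0,0,-4],"jaw":1},
    {"delta_pos":[0.194,0.023,-0.064],"rotation":[0,0,-4],"jaw":1},
    {"delta_pos":[0.194,0.023,-0.064],"rotation":[0,0,-4],"jaw":1},
    {"delta_pos":[0.194,0.023,-0.064],"rotation":[0,0,-4],"jaw":1},
    {"delta_pos":[0.194,0.023,-0.064],"rotation":[0,0,-4],"jaw":1}
  ]
}}

```text
time: 3.7
eef_pos: [0.46, -0.102, 0.4494]
ee_rot: [-0.001, 0.709, 0.706, -0.001]
ft_force: [0.5, -0.4, -0.0]
opening: 0.0867
grip_force: 0.0
```

Run:
```python
from h import *
st()
cal=vision.get_calibration("wrist")
im,d=vision.snapshot("wrist"); cv2.imwrite("pics/w1.png",im); np.savez("w1.npz",d=d,K=cal["K"],D=cal["dist"],T=cal["world_to_cam"])
print(np.round(ray("wrist",[192,256],cal),3).tolist(), d.min(), d.max())
for n in ["left_knob_mid","right_knob_mid","lid_bar","lid_hinge","case"]:
  for h in vision.landmark_of("wrist",n)[:2]:
    r,c=h["at"]; print(n,round(h["confidence"],2),np.round(h["at"]),np.round(at_depth("wrist",h["at"],d[int(r),int(c)],cal),3))
```

```text
t 3.7 pos [ 0.46   -0.102   0.4494] q [ 0.65  0.04 -0.54  1.65  0.02  1.46  0.11] F [ 0.5 -0.4 -0. ] open 0.0867 grip 0.0
R
 [[ 0.004  1.    -0.002]
 [ 1.    -0.004  0.   ]
 [ 0.    -0.002 -1.   ]]
[[0.461, -0.021, 0.587], [-0.006, -0.301, -0.953]] 0.0 1.7888987
left_knob_mid 0.9 [ 16. 282.] [0.492 0.059 0.116]
left_knob_mid 0.36 [138. 359.] [ 0.63  -0.108  0.018]
right_knob_mid 0.7 [240. 255.] [ 0.457 -0.25   0.106]
lid_bar 0.38 [132. 265.] [ 0.472 -0.096  0.019]
lid_hinge 0.55 [150. 392.] [ 0.663 -0.117  0.079]
case 0.88 [135. 316.] [ 0.557 -0.102  0.018]
case 0.44 [318. 233.] [ 0.411 -0.462  0.016]
```

View pics/w1.png

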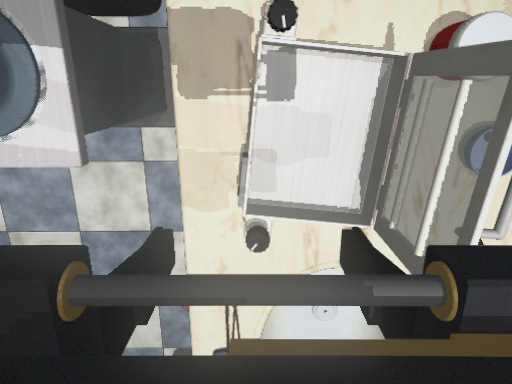

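The wrist view shows the left knob at px (282,16), the right knob at (257,238), and the floor and rim. I'll fit planes to the depth to get the tilt, plus the knob-top heights.

```bash
cat >> h.py <<'E'
def cloud(d,cal):
    K=np.array(cal["K"],float);T=np.array(cal["world_to_cam"],float)
    v,u=np.mgrid[0:384,0:512]; n=cv2.undistortPoints(np.stack([u,v],-1).reshape(-1,1,2).astype(float),K,np.array(cal["dist"],float))[:,0]
    z=d.reshape(-1); P=np.c_[n*z[:,None],z]; P=(P-T[:3,3])@T[:3,:3]; return P, z>0
def plane(P,it=8):
    m=np.ones(len(P),bool)
    for _ in range(it):
        A=np.c_[P[m,0],P[m,1],np.ones(m.sum())]; c=np.linalg.lstsq(A,P[m,2],rcond=None)[0]
        r=P[:,2]-(P[:,:2]@c[:2]+c[2]); s=max(1.5*np.median(abs(r[m]))*1.5,0.0008); m=abs(r)<s
    return c,m.sum(),r[m].std()
def analyse(d,cal,kl,kr):
    """kl,kr approximate knob xy. tilt of case floor vs worktop, knob tops"""
    P,ok=cloud(d,cal); P=P[ok]
    ey=(np.array(kl)-kr)/np.linalg.norm(np.array(kl)-kr); ex=np.array([ey[1],-ey[0]]); c=(np.array(kl)+kr)/2+0.08*ex
    L=np.c_[(P[:,:2]-c)@ex,(P[:,:2]-c)@ey,P[:,2]]
    fl=L[(abs(L[:,0])<.085)&(abs(L[:,1])<.115)&(L[:,2]<.035)&(L[:,2]>0)]
    wt=L[((L[:,0]<-.13)|(abs(L[:,1])>.19))&(abs(L[:,2])<.012)&(P[:,0]>.34)]
    cf,nf,sf=plane(fl); cw,nw,sw=plane(wt)
    print("c",np.round(c,4),"yaw",round(np.degrees(np.arctan2(ex[1],ex[0])),2),"floor",np.round(cf*1000,2),nf,round(sf*1e3,2),"worktop",np.round(cw*1000,2),nw,round(sw*1e3,2))
    print("roll dz/dy mm per 160:",round((cf-cw)[1]*160,2)," dz/dx per 85:",round((cf-cw)[0]*85,2))
    for n,s in (("L",1),("R",-1)):
        k=L[(np.hypot(L[:,0]+.08,L[:,1]-s*.16)<.03)&(L[:,2]>.09)&(L[:,2]<.13)]
        if len(k)<20: print(n,"few");continue
        t=np.percentile(k[:,2],60); k=k[k[:,2]>t-.003]; (x,y),r=cv2.minEnclosingCircle((k[:,:2]*1000).astype(np.float32)); 
        w=np.array([x,y])/1000; W=c+w[0]*ex+w[1]*ey
        top=np.median(k[:,2]); hw=top-(cw[0]*w[0]+cw[1]*w[1]+cw[2]); hf=top-(cf[0]*w[0]+cf[1]*w[1]+cf[2])
        print(n,"n",len(k),"world",np.round(W,4),"r",round(r,1),"top over worktop",round(hw*1e3,2),"top over floor",round(hf*1e3,2))
E
python3 - <<'E'
from h import *
f=np.load("w1.npz"); cal=dict(K=f["K"],dist=f["D"],world_to_cam=f["T"])
analyse(f["d"],cal,[.492,.059],[.457,-.25])
E
```

```text
c [ 0.554  -0.1045] yaw -6.46 floor [-1.31 18.71 17.97] 9845 0.56 worktop [ 0.27 -0.55  0.05] 16068 0.56
roll dz/dy mm per 160: 3.08  dz/dx per 85: -0.13
L n 689 world [0.493  0.0633] r 18.9 top over worktop 115.3 top over floor 94.18
R n 404 world [ 0.4598 -0.2546] r 19.5 top over worktop 106.27 top over floor 91.31
```

```bash
python3 -c "
from h import *
go([0.4598,-0.2546,0.16],120); go([0.4598,-0.2546,0.102],120)"
```

```text
delta [-1.541e-01 -2.000e-04  2.900e-01] rotz -30.1 yaw0 89.9 q7 0.11
delta [-1.541e-01 -2.000e-04  3.480e-01] rotz -30.1 yaw0 89.9 q7 0.11
```

>>> {"fn": "step_arm", "kwargs": {
  "moves": [
    {"delta_pos":[-0.154,0,0.08],"rotation":[0,0,-30],"jaw":0.4},
    {"delta_pos":[-0.154,0,0.08],"rotation":[0,0,-30],"jaw":0.4},
    {"delta_pos":[-0.154,0,0.16],"rotation":[0,0,-30],"jaw":0.4},
    {"delta_pos":[-0.154,0,0.24],"rotation":[0,0,-30],"jaw":0.4},
    {"delta_pos":[-0.154,0,0.28],"rotation":[0,0,-30],"jaw":0.4},
    {"delta_pos":[-0.154,0,0.28],"rotation":[0,0,-30],"jaw":0.4},
    {"delta_pos":[-0.154,0,0.28],"rotation":[0,0,-30],"jaw":0.4},
    {"delta_pos":[-0.154,0,0.28],"rotation":[0,0,-30],"jaw":0.4}
  ]
}}

```text
time: 4.8
eef_pos: [0.456, -0.2539, 0.1645]
ee_rot: [-0.006, 0.501, 0.865, -0.0]
ft_force: [-0.1, -0.1, 0.3]
opening: 0.0614
grip_force: 0.0
```

```bash
python3 -c "
from h import *
st();go([0.4598,-0.2546,0.102],120)"
```

```text
t 4.8 pos [ 0.456  -0.2539  0.1645] q [ 0.78  0.35 -0.43  1.96  0.19  0.88  0.77] F [-0.1 -0.1  0.3] open 0.0614 grip 0.0
R
 [[-0.498  0.867 -0.011]
 [ 0.867  0.498  0.006]
 [ 0.011 -0.007 -1.   ]]
delta [-0.0032  0.0033  0.0625] rotz -0.2 yaw0 119.8 q7 0.77
```

>>> {"fn": "step_arm", "kwargs": {
  "moves": [
    {"delta_pos":[0,0,0.03],"rotation":[0,0,0],"jaw":0.4},
    {"delta_pos":[0,0,0.05],"rotation":[0,0,0],"jaw":0.4},
    {"delta_pos":[0,0,0.067],"rotation":[0,0,0],"jaw":0.4},
    {"delta_pos":[0,0,0.067],"rotation":[0,0,0],"jaw":0.4},
    {"delta_pos":[0,0,0.067],"rotation":[0,0,0],"jaw":0.4},
    {"delta_pos":[0,0,0.067],"rotation":[0,0,0],"jaw":0.4},
    {"delta_pos":[0,0,0.067],"rotation":[0,0,0],"jaw":0.4},
    {"delta_pos":[0,0,0.067],"rotation":[0,0,0],"jaw":0.4}
  ]
}}

```text
time: 5.6
eef_pos: [0.4609, -0.2543, 0.1042]
ee_rot: [0.001, 0.5, 0.866, -0.0]
ft_force: [0.0, -0.1, -0.9]
opening: 0.0609
grip_force: 0.0
```

```bash
python3 -c "
from h import *
st();go([0.4598,-0.2546,0.102],120)"
```

```text
t 5.6 pos [ 0.4609 -0.2543  0.1042] q [ 0.74  0.44 -0.4   2.    0.25  0.74  0.72] F [ 0.  -0.1 -0.9] open 0.0609 grip 0.0
R
 [[-0.499  0.866  0.001]
 [ 0.866  0.499 -0.001]
 [-0.001  0.001 -1.   ]]
delta [ 0.0003 -0.0011  0.0022] rotz -0.0 yaw0 120.0 q7 0.72
```

>>> {"fn": "step_arm", "kwargs": {
  "moves": [
    {"delta_pos":[0,0,0.001],"rotation":[0,0,0],"jaw":-0.5},
    {"delta_pos":[0,0,0.001],"rotation":[0,0,0],"jaw":-0.5},
    {"delta_pos":[0,0,0.001],"rotation":[0,0,0],"jaw":-0.5},
    {"delta_pos":[0,0,0.001],"rotation":[0,0,0],"jaw":-0.5},
    {"delta_pos":[0,0,0.001],"rotation":[0,0,0],"jaw":-0.5},
    {"delta_pos":[0,0,0.001],"rotation":[0,0,0],"jaw":-0.5},
    {"delta_pos":[0,0,0.001],"rotation":[0,0,0],"jaw":-0.5},
    {"delta_pos":[0,0,0.001],"rotation":[0,0,0],"jaw":-0.5}
  ],
  "squeeze": 20
}}

```text
time: 6.4
eef_pos: [0.4599, -0.2543, 0.1022]
ee_rot: [-0.0, 0.5, 0.866, -0.0]
ft_force: [-3.1, -1.2, 2.6]
opening: 0.0355
grip_force: 20.0
```

>>> {"fn": "step_arm", "kwargs": {
  "moves": [
    {"delta_pos":[0,0,0],"rotation":[0,0,6],"jaw":-0.5},
    {"delta_pos":[0,0,0],"rotation":[0,0,12],"jaw":-0.5},
    {"delta_pos":[0,0,0],"rotation":[0,0,18],"jaw":-0.5},
    {"delta_pos":[0,0,0],"rotation":[0,0,24],"jaw":-0.5},
    {"delta_pos":[0,0,0],"rotation":[0,0,30],"jaw":-0.5},
    {"delta_pos":[0,0,0],"rotation":[0,0,36],"jaw":-0.5},
    {"delta_pos":[0,0,0],"rotation":[0,0,36],"jaw":-0.5},
    {"delta_pos":[0,0,0],"rotation":[0,0,36],"jaw":-0.5}
  ]
}}

```text
time: 7.2
eef_pos: [0.4597, -0.2538, 0.1021]
ee_rot: [-0.001, 0.743, 0.67, -0.0]
ft_force: [-3.6, 0.1, 3.2]
opening: 0.0353
grip_force: 20.0
```

```bash
python3 -c "
from h import *
o=st();print(o['ft_torque'])"
```

```text
t 7.2 pos [ 0.4597 -0.2538  0.1021] q [ 0.62  0.42 -0.25  2.01  0.15  0.73  0.18] F [-3.6  0.1  3.2] open 0.0353 grip 20.0
R
 [[ 0.103  0.995 -0.002]
 [ 0.995 -0.103  0.   ]
 [ 0.    -0.002 -1.   ]]
[-0.07361167  1.03304652 -0.08690883]
```

>>> {"fn": "step_arm", "kwargs": {
  "moves": [
    {"delta_pos":[0,0,0],"rotation":[0,0,7],"jaw":-0.5},
    {"delta_pos":[0,0,0],"rotation":[0,0,14],"jaw":-0.5},
    {"delta_pos":[0,0,0],"rotation":[0,0,21],"jaw":-0.5},
    {"delta_pos":[0,0,0],"rotation":[0,0,28],"jaw":-0.5},
    {"delta_pos":[0,0,0],"rotation":[0,0,34],"jaw":-0.5},
    {"delta_pos":[0,0,0],"rotation":[0,0,39],"jaw":-0.5},
    {"delta_pos":[0,0,0],"rotation":[0,0,39],"jaw":-0.5},
    {"delta_pos":[0,0,0],"rotation":[0,0,39],"jaw":-0.5}
  ]
}}

```text
time: 8.0
eef_pos: [0.4598, -0.2531, 0.102]
ee_rot: [-0.001, 0.923, 0.384, -0.0]
ft_force: [-4.5, 2.2, 4.2]
opening: 0.0352
grip_force: 20.0
```

>>> {"fn": "step_arm", "kwargs": {
  "moves": [
    {"delta_pos":[0,0,0],"rotation":[0,0,0],"jaw":0.4},
    {"delta_pos":[0,0,0],"rotation":[0,0,0],"jaw":0.4},
    {"delta_pos":[0,0,0],"rotation":[0,0,0],"jaw":0.4},
    {"delta_pos":[0,0,-0.02],"rotation":[0,0,0],"jaw":0.4},
    {"delta_pos":[0,0,-0.05],"rotation":[0,0,0],"jaw":0.4},
    {"delta_pos":[0,0,-0.1],"rotation":[0,0,0],"jaw":0.4},
    {"delta_pos":[0,0,-0.15],"rotation":[0,0,0],"jaw":0.4},
    {"delta_pos":[0,0,-0.2],"rotation":[0,0,0],"jaw":0.4}
  ]
}}

```text
time: 8.8
eef_pos: [0.4609, -0.2542, 0.3046]
ee_rot: [0.001, 0.924, 0.383, 0.001]
ft_force: [1.2, -0.6, 0.1]
opening: 0.0609
grip_force: 0.0
```

```bash
python3 -c "
from h import *
st();go([0.44,-0.06,0.45],83.5)"
```

```text
t 8.8 pos [ 0.4609 -0.2542  0.3046] q [ 0.5   0.18 -0.09  1.81  0.02  1.15 -0.38] F [ 1.2 -0.6  0.1] open 0.0609 grip 0.0
R
 [[ 0.707  0.707  0.002]
 [ 0.707 -0.707 -0.001]
 [ 0.001  0.002 -1.   ]]
delta [ 0.1227 -0.1517 -0.1457] rotz -38.5 yaw0 45.0 q7 -0.38
```

>>> {"fn": "step_arm", "kwargs": {
  "moves": [
    {"delta_pos":[0.11,-0.137,-0.146],"rotation":[0,0,-38.5],"jaw":0.4},
    {"delta_pos":[0.11,-0.137,-0.146],"rotation":[0,0,-38.5],"jaw":0.4},
    {"delta_pos":[0.11,-0.137,-0.146],"rotation":[0,0,-38.5],"jaw":0.4},
    {"delta_pos":[0.11,-0.137,-0.146],"rotation":[0,0,-38.5],"jaw":0.4},
    {"delta_pos":[0.11,-0.137,-0.146],"rotation":[0,0,-38.5],"jaw":0.4},
    {"delta_pos":[0.11,-0.137,-0.146],"rotation":[0,0,-38.5],"jaw":0.4},
    {"delta_pos":[0.11,-0.137,-0.146],"rotation":[0,0,-38.5],"jaw":0.4},
    {"delta_pos":[0.11,-0.137,-0.146],"rotation":[0,0,-38.5],"jaw":0.4}
  ]
}}

```text
time: 9.6
eef_pos: [0.4412, -0.0809, 0.4469]
ee_rot: [-0.001, 0.747, 0.665, -0.001]
ft_force: [-0.7, 0.0, 0.3]
opening: 0.0608
grip_force: 0.0
```

```bash
cat >> h.py <<'E'
def look(kl,kr,n=3):
    cal=vision.get_calibration("wrist"); D=[]
    for i in range(n): im,d=vision.snapshot("wrist"); D.append(d)
    D=np.array(D); d=np.where((D>0).all(0),D.mean(0),0).astype(np.float32)
    analyse(d,cal,kl,kr); return im,d,cal
E
python3 - <<'E'
from h import *
st(); look([.493,.063],[.4598,-.2546])
go([.493,.063,.2],120)
E
```

```text
t 9.6 pos [ 0.4412 -0.0809  0.4469] q [ 0.35 -0.02 -0.26  1.71 -0.    1.45 -0.02] F [-0.7  0.   0.3] open 0.0608 grip 0.0
R
 [[ 0.117  0.993 -0.002]
 [ 0.993 -0.117 -0.   ]
 [-0.    -0.002 -1.   ]]
c [ 0.556  -0.1041] yaw -5.97 floor [-0.47 -0.41 18.01] 11643 0.41 worktop [ 0.63 -0.68  0.19] 17546 0.41
roll dz/dy mm per 160: 0.04  dz/dx per 85: -0.09
L n 691 world [0.4929 0.0653] r 19.0 top over worktop 112.06 top over floor 94.11
R n 381 world [ 0.4604 -0.2534] r 18.9 top over worktop 106.17 top over floor 88.3
delta [0.1486 0.0352 0.247 ] rotz -36.7 yaw0 83.3 q7 -0.02
```

```bash
python3 -c "
from h import *
go([.493,.0645,.17],155)"
```

```text
delta [0.1501 0.0351 0.277 ] rotz -71.7 yaw0 83.3 q7 -0.02
```

>>> {"fn": "step_arm", "kwargs": {
  "moves": [
    {"delta_pos":[0.15,0.035,0.1],"rotation":[0,0,-71.7],"jaw":0.4},
    {"delta_pos":[0.15,0.035,0.1],"rotation":[0,0,-71.7],"jaw":0.4},
    {"delta_pos":[0.15,0.035,0.15],"rotation":[0,0,-71.7],"jaw":0.4},
    {"delta_pos":[0.15,0.035,0.2],"rotation":[0,0,-71.7],"jaw":0.4},
    {"delta_pos":[0.15,0.035,0.25],"rotation":[0,0,-71.7],"jaw":0.4},
    {"delta_pos":[0.15,0.035,0.275],"rotation":[0,0,-71.7],"jaw":0.4},
    {"delta_pos":[0.15,0.035,0.275],"rotation":[0,0,-71.7],"jaw":0.4},
    {"delta_pos":[0.15,0.035,0.275],"rotation":[0,0,-71.7],"jaw":0.4}
  ]
}}

```text
time: 10.55
eef_pos: [0.4897, 0.065, 0.1675]
ee_rot: [-0.005, 0.237, 0.972, -0.002]
ft_force: [-0.1, -0.2, 0.7]
opening: 0.0608
grip_force: 0.0
```

```bash
python3 -c "
from h import *
st();go([.493,.0645,.108],155)"
```

```text
t 10.55 pos [0.4897 0.065  0.1675] q [ 0.2   0.32 -0.5   2.01  0.19  0.87  0.69] F [-0.1 -0.2  0.7] open 0.0608 grip 0.0
R
 [[-0.888  0.46  -0.011]
 [ 0.46   0.888 -0.   ]
 [ 0.01  -0.006 -1.   ]]
delta [-0.0038  0.0014  0.0595] rotz -2.4 yaw0 152.6 q7 0.69
```

>>> {"fn": "step_arm", "kwargs": {
  "moves": [
    {"delta_pos":[0,0,0.02],"rotation":[0,0,0],"jaw":0.4},
    {"delta_pos":[0,0,0.04],"rotation":[0,0,0],"jaw":0.4},
    {"delta_pos":[0,0,0.063],"rotation":[0,0,0],"jaw":0.4},
    {"delta_pos":[0,0,0.063],"rotation":[0,0,0],"jaw":0.4},
    {"delta_pos":[0,0,0.063],"rotation":[0,0,0],"jaw":0.4},
    {"delta_pos":[0,0,0.063],"rotation":[0,0,0],"jaw":0.4},
    {"delta_pos":[0,0,0.063],"rotation":[0,0,0],"jaw":0.4},
    {"delta_pos":[0,0,0.063],"rotation":[0,0,0],"jaw":0.4}
  ]
}}

```text
time: 11.35
eef_pos: [0.4938, 0.0657, 0.1111]
ee_rot: [0.001, 0.24, 0.971, 0.0]
ft_force: [0.5, -0.1, -0.3]
opening: 0.061
grip_force: 0.0
```

```bash
python3 -c "
from h import *
st();go([.493,.0645,.108],155)"
```

```text
t 11.35 pos [0.4938 0.0657 0.1111] q [ 0.17  0.4  -0.47  2.06  0.27  0.74  0.62] F [ 0.5 -0.1 -0.3] open 0.061 grip 0.0
R
 [[-0.885  0.466  0.002]
 [ 0.466  0.885 -0.   ]
 [-0.002  0.001 -1.   ]]
delta [ 0.0002 -0.0015  0.0031] rotz -2.8 yaw0 152.2 q7 0.62
```

>>> {"fn": "step_arm", "kwargs": {
  "moves": [
    {"delta_pos":[0,-0.001,0.003],"rotation":[0,0,0],"jaw":-0.5},
    {"delta_pos":[0,-0.001,0.003],"rotation":[0,0,0],"jaw":-0.5},
    {"delta_pos":[0,-0.001,0.003],"rotation":[0,0,0],"jaw":-0.5},
    {"delta_pos":[0,-0.001,0.003],"rotation":[0,0,0],"jaw":-0.5},
    {"delta_pos":[0,-0.001,0.003],"rotation":[0,0,0],"jaw":-0.5},
    {"delta_pos":[0,-0.001,0.003],"rotation":[0,0,0],"jaw":-0.5},
    {"delta_pos":[0,-0.001,0.003],"rotation":[0,0,0],"jaw":-0.5},
    {"delta_pos":[0,-0.001,0.003],"rotation":[0,0,0],"jaw":-0.5}
  ]
}}

```text
time: 12.15
eef_pos: [0.4929, 0.065, 0.1073]
ee_rot: [0.0, 0.24, 0.971, 0.0]
ft_force: [0.2, 0.9, -0.0]
opening: 0.0353
grip_force: 20.0
```

>>> {"fn": "step_arm", "kwargs": {
  "moves": [
    {"delta_pos":[0,0,0.0004],"rotation":[0,0,8],"jaw":-0.5},
    {"delta_pos":[0,0,0.0007],"rotation":[0,0,16],"jaw":-0.5},
    {"delta_pos":[0,0,0.0011],"rotation":[0,0,24],"jaw":-0.5},
    {"delta_pos":[0,0,0.0014],"rotation":[0,0,32],"jaw":-0.5},
    {"delta_pos":[0,0,0.0018],"rotation":[0,0,40],"jaw":-0.5},
    {"delta_pos":[0,0,0.0021],"rotation":[0,0,48],"jaw":-0.5},
    {"delta_pos":[0,0,0.0026],"rotation":[0,0,56],"jaw":-0.5},
    {"delta_pos":[0,0,0.0027],"rotation":[0,0,60],"jaw":-0.5}
  ]
}}

```text
time: 12.95
eef_pos: [0.4923, 0.0647, 0.1046]
ee_rot: [-0.0, 0.695, 0.719, -0.001]
ft_force: [-1.1, 0.1, 0.5]
opening: 0.0359
grip_force: 20.0
```

>>> {"fn": "step_arm", "kwargs": {
  "moves": [
    {"delta_pos":[0,0,0.0004],"rotation":[0,0,8],"jaw":-0.5},
    {"delta_pos":[0,0,0.0007],"rotation":[0,0,16],"jaw":-0.5},
    {"delta_pos":[0,0,0.0011],"rotation":[0,0,24],"jaw":-0.5},
    {"delta_pos":[0,0,0.0014],"rotation":[0,0,32],"jaw":-0.5},
    {"delta_pos":[0,0,0.0018],"rotation":[0,0,40],"jaw":-0.5},
    {"delta_pos":[0,0,0.0021],"rotation":[0,0,48],"jaw":-0.5},
    {"delta_pos":[0,0,0.0026],"rotation":[0,0,56],"jaw":-0.5},
    {"delta_pos":[0,0,0.0027],"rotation":[0,0,60],"jaw":-0.5}
  ]
}}

```text
time: 13.75
eef_pos: [0.4918, 0.0651, 0.1018]
ee_rot: [-0.0, 0.961, 0.276, -0.001]
ft_force: [-2.7, 0.6, 3.1]
opening: 0.0355
grip_force: 20.0
```

```bash
python3 -c "
from h import *
o=st();print(o['ft_torque'])"
```

```text
t 13.75 pos [0.4918 0.0651 0.1018] q [-0.24  0.37  0.03  2.09 -0.02  0.68 -1.21] F [-2.7  0.6  3.1] open 0.0355 grip 20.0
R
 [[ 0.848  0.53  -0.002]
 [ 0.53  -0.848 -0.   ]
 [-0.002 -0.001 -1.   ]]
[0.25388234 0.4570827  0.06979893]
```

>>> {"fn": "step_arm", "kwargs": {
  "moves": [
    {"delta_pos":[0,0,0.0003],"rotation":[0,0,7],"jaw":-0.5},
    {"delta_pos":[0,0,0.0005],"rotation":[0,0,11],"jaw":-0.5},
    {"delta_pos":[0,0,0.0005],"rotation":[0,0,11],"jaw":-0.5},
    {"delta_pos":[0,0,0.0005],"rotation":[0,0,11],"jaw":-0.5},
    {"delta_pos":[0,0,0.0005],"rotation":[0,0,11],"jaw":0.4},
    {"delta_pos":[0,0,0.0005],"rotation":[0,0,11],"jaw":0.4},
    {"delta_pos":[0,0,0.0005],"rotation":[0,0,11],"jaw":0.4},
    {"delta_pos":[0,0,-0.02],"rotation":[0,0,11],"jaw":0.4}
  ]
}}

```text
time: 14.55
eef_pos: [0.4913, 0.0641, 0.12]
ee_rot: [0.0, 0.983, 0.184, -0.002]
ft_force: [-0.3, 0.1, -0.8]
opening: 0.0578
grip_force: 0.0
```

```bash
python3 -c "
from h import *
st();go([0.441,-0.0809,0.447],83.3)"
```

```text
t 14.55 pos [0.4913 0.0641 0.12  ] q [-0.28  0.34  0.08  2.08 -0.04  0.73 -1.37] F [-0.3  0.1 -0.8] open 0.0578 grip 0.0
R
 [[ 0.932  0.362 -0.005]
 [ 0.362 -0.932 -0.002]
 [-0.005 -0.    -1.   ]]
delta [-0.101   0.1169 -0.3265] rotz -62.1 yaw0 21.2 q7 -1.37
```

>>> {"fn": "step_arm", "kwargs": {
  "moves": [
    {"delta_pos":[0,0,-0.05],"rotation":[0,0,0],"jaw":0.4},
    {"delta_pos":[-0.03,0.03,-0.1],"rotation":[0,0,-8],"jaw":0.4},
    {"delta_pos":[-0.101,0.117,-0.327],"rotation":[0,0,-62],"jaw":0.4},
    {"delta_pos":[-0.101,0.117,-0.327],"rotation":[0,0,-62],"jaw":0.4},
    {"delta_pos":[-0.101,0.117,-0.327],"rotation":[0,0,-62],"jaw":0.4},
    {"delta_pos":[-0.101,0.117,-0.327],"rotation":[0,0,-62],"jaw":0.4},
    {"delta_pos":[-0.101,0.117,-0.327],"rotation":[0,0,-62],"jaw":0.4},
    {"delta_pos":[-0.101,0.117,-0.327],"rotation":[0,0,-62],"jaw":0.4}
  ]
}}

```text
time: 15.35
eef_pos: [0.4414, -0.084, 0.4539]
ee_rot: [0.003, 0.761, 0.649, 0.003]
ft_force: [0.1, 0.3, 0.4]
opening: 0.0612
grip_force: 0.0
```

Run:
```python
from h import *
st(); look([.492,.0648],[.4600,-.254],4)
```

```text
t 15.35 pos [ 0.4414 -0.084   0.4539] q [-0.07 -0.04  0.16  1.72  0.01  1.46 -0.07] F [0.1 0.3 0.4] open 0.0612 grip 0.0
R
 [[ 0.158  0.987  0.009]
 [ 0.987 -0.158 -0.001]
 [ 0.     0.009 -1.   ]]
c [ 0.5556 -0.1026] yaw -5.73 floor [ 0.65 -0.59 19.5 ] 12279 0.39 worktop [ 2.23 -0.66  1.69] 17322 0.4
roll dz/dy mm per 160: 0.01  dz/dx per 85: -0.13
L n 598 world [0.4937 0.0643] r 17.8 top over worktop 106.32 top over floor 88.38
R n 314 world [ 0.4612 -0.2537] r 17.3 top over worktop 106.11 top over floor 88.19
```

Both feet now match: roll is about 0 and the knob tops are 106.3 and 106.1 mm. Next I look over the tools.

```bash
python3 -c "
from h import *
go([0.51,0.25,0.43],90)"
```

```text
delta [0.3374 0.0145 0.018 ] rotz -9.4 yaw0 80.6 q7 -0.08
```

>>> {"fn": "step_arm", "kwargs": {
  "moves": [
    {"delta_pos":[0.337,0.015,0.02],"rotation":[0,0,-7],"jaw":0.6},
    {"delta_pos":[0.337,0.015,0.02],"rotation":[0,0,-7],"jaw":0.6},
    {"delta_pos":[0.337,0.015,0.02],"rotation":[0,0,-7],"jaw":0.6},
    {"delta_pos":[0.337,0.015,0.02],"rotation":[0,0,-7],"jaw":0.6},
    {"delta_pos":[0.337,0.015,0.02],"rotation":[0,0,-7],"jaw":0.6},
    {"delta_pos":[0.337,0.015,0.02],"rotation":[0,0,-7],"jaw":0.6},
    {"delta_pos":[0.337,0.015,0.02],"rotation":[0,0,-7],"jaw":0.6},
    {"delta_pos":[0.337,0.015,0.02],"rotation":[0,0,-7],"jaw":0.6}
  ]
}}

```text
time: 16.35
eef_pos: [0.5076, 0.2566, 0.4245]
ee_rot: [-0.003, 0.717, 0.697, -0.002]
ft_force: [-0.1, 0.7, 0.0]
opening: 0.0696
grip_force: 0.0
```

Run:
```python
from h import *
st()
cal=vision.get_calibration("wrist"); im,d=vision.snapshot("wrist"); cv2.imwrite("pics/w2.png",im); np.savez("w2.npz",d=d,K=cal["K"],D=cal["dist"],T=cal["world_to_cam"])
for n,z in [("clipper_blue_mid",.016),("clipper_red_mid",.016),("razor_case_mid",.01),("tweezers_mid",.004)]:
  for h in vision.landmark_of("wrist",n)[:2]: print(n,round(h["confidence"],2),np.round(h["at"]),np.round(at_z("wrist",h["at"],z,cal),4))
P,ok=cloud(d,cal)
for nm,(x,y) in dict(blue=(.569,.2),red=(.37,.209),razor=(.466,.208),tw=(.665,.207)).items():
    m=ok&(abs(P[:,0]-x)<.06)&(abs(P[:,1]-y)<.13)&(P[:,2]>.009 if nm!="tw" else P[:,2]>.004)&(P[:,2]<.05)
    mk=cv2.morphologyEx(m.reshape(384,512).astype(np.uint8),cv2.MORPH_OPEN,np.ones((2,2),np.uint8)); n,l,s,_=cv2.connectedComponentsWithStats(mk)
    if n<2: print(nm,"none");continue
    i=1+np.argmax(s[1:,4]); q=P[(l==i).reshape(-1)][:,:2]; r=cv2.minAreaRect((q*1000).astype(np.float32)); print(nm,s[i].tolist(),np.round(r[0],1),np.round(r[1],1),round(r[2],1))
```

```text
t 16.35 pos [0.5076 0.2566 0.4245] q [-0.42  0.2  -0.14  1.51  0.02  1.43 -0.6 ] F [-0.1  0.7  0. ] open 0.0696 grip 0.0
R
 [[ 0.029  1.    -0.007]
 [ 1.    -0.029  0.   ]
 [ 0.    -0.007 -1.   ]]
clipper_blue_mid 0.69 [170. 301.] [0.5751 0.2002 0.016 ]
clipper_red_mid 0.64 [175. 184.] [0.3819 0.1985 0.016 ]
razor_case_mid 0.83 [164. 241.] [0.4774 0.2121 0.01  ]
razor_case_mid 0.49 [161. 240.] [0.4753 0.2184 0.01  ]
tweezers_mid 0.49 [165. 359.] [0.6745 0.2034 0.004 ]
blue [280, 115, 37, 108, 2392] [566.1 222.1] [ 78.3 243.3] 7.6
red [171, 120, 29, 104, 2340] [408.4 237.1] [272.2  92.9] 63.2
razor [223, 128, 34, 72, 1716] [477.4 243.4] [192.  56.] 86.4
tw [383, 194, 7, 12, 52] [724.8 141.4] [22.3 12.4] 68.3
```

View pics/w2.png

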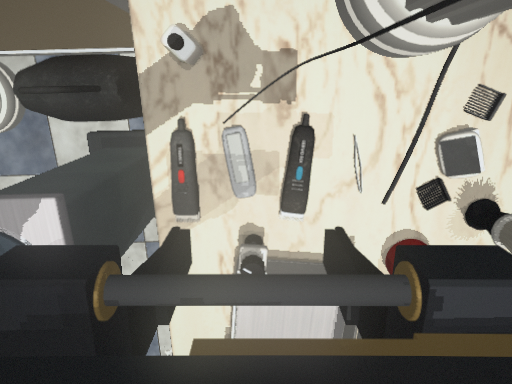

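The wrist view shows the red clipper at px (185,170), razor case (238,160), blue clipper (298,168) and tweezers (357,163). I'll fit each outline more tightly.

```bash
cat >> h.py <<'E'
def rect(cam,cal,d,xy,hmin,ztop,rx=.06,ry=.12):
    """world rect of the object near xy: mask from height, boundary pixels dropped on plane ztop"""
    P,ok=cloud(d,cal); m=ok&(abs(P[:,0]-xy[0])<rx)&(abs(P[:,1]-xy[1])<ry)&(P[:,2]>hmin)&(P[:,2]<.05)
    n,l,s,ce=cv2.connectedComponentsWithStats(m.reshape(384,512).astype(np.uint8))
    if n<2: print("none"); return
    i=1+np.argmax(s[1:,4]); px=np.argwhere(l==i); Q=np.array([at_z(cam,p,ztop,cal)[:2] for p in px])*1000
    (cx,cy),(w,h),a=cv2.minAreaRect(Q.astype(np.float32)); C=np.cov(Q.T); ev,V=np.linalg.eigh(C); v=V[:,1]*np.sign(V[1,1])
    print("n",len(px),"rect c",round(cx,1),round(cy,1),"size",round(w),round(h),"mean",np.round(Q.mean(0),1),"long-axis yaw",round(np.degrees(np.arctan2(v[1],v[0])),1))
E
python3 - <<'E'
from h import *
f=np.load("w2.npz"); cal=dict(K=f["K"],dist=f["D"],world_to_cam=f["T"]); d=f["d"]
rect("wrist",cal,d,(.575,.2),.01,.025,.045,.11)
rect("wrist",cal,d,(.382,.2),.01,.025,.045,.11)
rect("wrist",cal,d,(.477,.212),.007,.014,.045,.085)
rect("wrist",cal,d,(.675,.205),.003,.006,.03,.07)
im=cv2.imread("pics/w2.png")[130:200,335:375].astype(int).sum(2); m=(im<330)
px=np.argwhere(m)+[130,335]; Q=np.array([at_z("wrist",p,.006,cal)[:2] for p in px]); print(len(px),np.round(Q.mean(0),4),cv2.minAreaRect((Q*1000).astype(np.float32)))
E
```

```text
n 2396 rect c 569.6 203.9 size 178 46 mean [570.  198.2] long-axis yaw 81.9
n 2350 rect c 383.3 204.6 size 174 45 mean [383.1 198.8] long-axis yaw 88.3
n 1726 rect c 473.3 214.7 size 42 120 mean [473.2 216.1] long-axis yaw 98.2
n 184 rect c 671.5 205.0 size 11 101 mean [671.9 202.6] long-axis yaw 98.9
21 [0.6691 0.2071] ((668.789306640625, 210.3043212890625), (7.944587230682373, 82.93009185791016), 7.903221130371094)
```

```bash
python3 -c "
from h import *
go([0.571,0.203,0.10],82)"
```

```text
delta [-0.0421  0.0633  0.3282] rotz 5.6 yaw0 87.6 q7 -0.59
```

>>> {"fn": "step_arm", "kwargs": {
  "moves": [
    {"delta_pos":[-0.044,0.063,0.1],"rotation":[0,0,5.6],"jaw":0.7},
    {"delta_pos":[-0.044,0.063,0.15],"rotation":[0,0,5.6],"jaw":0.7},
    {"delta_pos":[-0.044,0.063,0.2],"rotation":[0,0,5.6],"jaw":0.7},
    {"delta_pos":[-0.044,0.063,0.25],"rotation":[0,0,5.6],"jaw":0.7},
    {"delta_pos":[-0.044,0.063,0.3],"rotation":[0,0,5.6],"jaw":0.7},
    {"delta_pos":[-0.044,0.063,0.325],"rotation":[0,0,5.6],"jaw":0.7},
    {"delta_pos":[-0.044,0.063,0.325],"rotation":[0,0,5.6],"jaw":0.7},
    {"delta_pos":[-0.044,0.063,0.325],"rotation":[0,0,5.6],"jaw":0.7}
  ]
}}

```text
time: 17.4
eef_pos: [0.5672, 0.1994, 0.0984]
ee_rot: [-0.002, 0.755, 0.656, -0.006]
ft_force: [-1.6, -0.5, -1.1]
opening: 0.074
grip_force: 0.0
```

Run:
```python
from h import *
st()
cal=vision.get_calibration("wrist"); im,d=vision.snapshot("wrist")
cal2=vision.get_calibration("top"); im2,d2=vision.snapshot("top")
for cam,c in (("wrist",cal),("top",cal2)):
  for h in vision.landmark_of(cam,"clipper_blue_mid")[:1]: print(cam,round(h["confidence"],2),np.round(h["at"]),np.round(at_z(cam,h["at"],.016,c),4))
go([0.571,0.203,0.027],82)
```

```text
t 17.4 pos [0.5672 0.1994 0.0984] q [-0.35  0.52 -0.08  1.84  0.06  0.8  -0.6 ] F [-1.6 -0.5 -1.1] open 0.074 grip 0.0
R
 [[ 0.139  0.99  -0.011]
 [ 0.99  -0.139 -0.005]
 [-0.007 -0.01  -1.   ]]
wrist 0.87 [207. 262.] [0.5703 0.1992 0.016 ]
top 0.53 [192. 200.] [0.5664 0.206  0.016 ]
delta [-0.0009 -0.0022  0.0798] rotz 0.1 yaw0 82.1 q7 -0.6
```

>>> {"fn": "step_arm", "kwargs": {
  "moves": [
    {"delta_pos":[0,-0.002,0.03],"rotation":[0,0,0],"jaw":0.7},
    {"delta_pos":[0,-0.002,0.055],"rotation":[0,0,0],"jaw":0.7},
    {"delta_pos":[0,-0.002,0.07],"rotation":[0,0,0],"jaw":0.7},
    {"delta_pos":[0,-0.002,0.077],"rotation":[0,0,0],"jaw":0.7},
    {"delta_pos":[0,-0.002,0.077],"rotation":[0,0,0],"jaw":0.7},
    {"delta_pos":[0,-0.002,0.077],"rotation":[0,0,0],"jaw":0.7},
    {"delta_pos":[0,-0.002,0.077],"rotation":[0,0,0],"jaw":0.7},
    {"delta_pos":[0,-0.002,0.077],"rotation":[0,0,0],"jaw":0.7}
  ]
}}

```text
time: 18.4
eef_pos: [0.5696, 0.2035, 0.0277]
ee_rot: [0.0, 0.754, 0.657, 0.001]
ft_force: [0.0, -0.1, -0.2]
opening: 0.0739
grip_force: 0.0
```

>>> {"fn": "step_arm", "kwargs": {
  "moves": [
    {"delta_pos":[0,0,0],"rotation":[0,0,0],"jaw":-0.5},
    {"delta_pos":[0,0,0],"rotation":[0,0,0],"jaw":-0.5},
    {"delta_pos":[0,0,0],"rotation":[0,0,0],"jaw":-0.5},
    {"delta_pos":[0,0,0],"rotation":[0,0,0],"jaw":-0.5},
    {"delta_pos":[0,0,0],"rotation":[0,0,0],"jaw":-0.5},
    {"delta_pos":[0,0,-0.01],"rotation":[0,0,0],"jaw":-0.5},
    {"delta_pos":[0,0,-0.04],"rotation":[0,0,0],"jaw":-0.5},
    {"delta_pos":[0,0,-0.08],"rotation":[0,0,0],"jaw":-0.5}
  ],
  "squeeze": 35
}}

```text
time: 19.2
eef_pos: [0.5671, 0.2026, 0.106]
ee_rot: [-0.001, 0.754, 0.657, -0.003]
ft_force: [1.3, 0.2, -2.5]
opening: 0.0394
grip_force: 35.0
```

```bash
python3 -c "
from h import *
st();go([0.55,0.20,0.22],174.2)"
```

```text
t 19.2 pos [0.5671 0.2026 0.106 ] q [-0.35  0.51 -0.09  1.84  0.06  0.81 -0.6 ] F [ 1.3  0.2 -2.5] open 0.0394 grip 35.0
R
 [[ 0.136  0.991 -0.005]
 [ 0.991 -0.136 -0.002]
 [-0.003 -0.005 -1.   ]]
delta [-0.0052 -0.0172 -0.1139] rotz -92.0 yaw0 82.2 q7 -0.6
```

>>> {"fn": "step_arm", "kwargs": {
  "moves": [
    {"delta_pos":[0,0,-0.04],"rotation":[0,0,-8],"jaw":-0.5},
    {"delta_pos":[0,0,-0.08],"rotation":[0,0,-16],"jaw":-0.5},
    {"delta_pos":[-0.005,-0.02,-0.112],"rotation":[0,0,-24],"jaw":-0.5},
    {"delta_pos":[-0.005,-0.02,-0.112],"rotation":[0,0,-32],"jaw":-0.5},
    {"delta_pos":[-0.005,-0.02,-0.112],"rotation":[0,0,-40],"jaw":-0.5},
    {"delta_pos":[-0.005,-0.02,-0.112],"rotation":[0,0,-48],"jaw":-0.5},
    {"delta_pos":[-0.005,-0.02,-0.112],"rotation":[0,0,-56],"jaw":-0.5},
    {"delta_pos":[-0.005,-0.02,-0.112],"rotation":[0,0,-64],"jaw":-0.5}
  ]
}}

```text
time: 20.0
eef_pos: [0.5479, 0.2007, 0.219]
ee_rot: [-0.0, 0.288, 0.958, -0.0]
ft_force: [0.4, 1.4, -1.8]
opening: 0.0394
grip_force: 35.0
```

```bash
python3 -c "
from h import *
st();go([0.548,-0.187,0.22],174.2)"
```

```text
t 20.0 pos [0.5479 0.2007 0.219 ] q [-0.16  0.37 -0.34  1.77  0.14  1.02  0.43] F [ 0.4  1.4 -1.8] open 0.0394 grip 35.0
R
 [[-0.834  0.552 -0.001]
 [ 0.552  0.834 -0.001]
 [ 0.    -0.001 -1.   ]]
delta [-0.214  -0.3233 -0.0008] rotz -27.7 yaw0 146.5 q7 0.43
```

>>> {"fn": "step_arm", "kwargs": {
  "moves": [
    {"delta_pos":[-0.027,-0.041,0],"rotation":[0,0,-8],"jaw":-0.5},
    {"delta_pos":[-0.054,-0.082,0],"rotation":[0,0,-16],"jaw":-0.5},
    {"delta_pos":[-0.081,-0.123,0],"rotation":[0,0,-24],"jaw":-0.5},
    {"delta_pos":[-0.107,-0.164,0],"rotation":[0,0,-27.7],"jaw":-0.5},
    {"delta_pos":[-0.134,-0.205,0],"rotation":[0,0,-27.7],"jaw":-0.5},
    {"delta_pos":[-0.161,-0.246,0],"rotation":[0,0,-27.7],"jaw":-0.5},
    {"delta_pos":[-0.188,-0.287,0],"rotation":[0,0,-27.7],"jaw":-0.5},
    {"delta_pos":[-0.214,-0.323,0],"rotation":[0,0,-27.7],"jaw":-0.5}
  ]
}}

```text
time: 20.8
eef_pos: [0.5453, -0.1891, 0.2192]
ee_rot: [-0.0, 0.054, 0.999, -0.0]
ft_force: [0.6, -0.4, -2.7]
opening: 0.0396
grip_force: 35.0
```

Run:
```python
from h import *
st()
im,d=vision.snapshot("wrist");cv2.imwrite("pics/w3.png",im)
im,d=vision.snapshot("scene");cv2.imwrite("pics/s3.png",cv2.resize(im[110:310,150:400],None,fx=2.4,fy=2.4))
go([0.548,-0.187,0.046],174.2)
```

```text
t 20.8 pos [ 0.5453 -0.1891  0.2192] q [ 0.49  0.35 -0.29  1.79  0.12  1.01  1.61] F [ 0.6 -0.4 -2.7] open 0.0396 grip 35.0
R
 [[-0.994  0.108 -0.001]
 [ 0.108  0.994 -0.001]
 [ 0.001 -0.001 -1.   ]]
delta [-0.0024  0.0096  0.1727] rotz -1.0 yaw0 173.2 q7 1.61
```

View pics/w3.png

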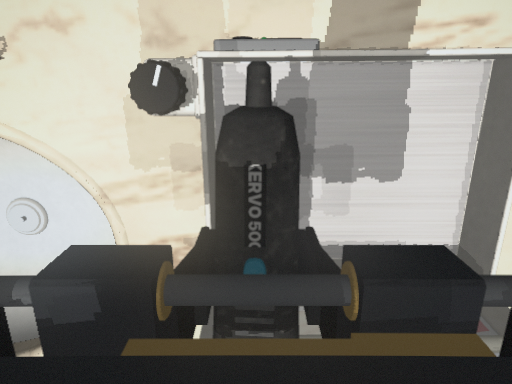

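The view shows the blue clipper lined up with the case, nose toward the front wall (px 258,65), right of the right knob (157,87). I lower it part way and check.

>>> {"fn": "step_arm", "kwargs": {
  "moves": [
    {"delta_pos":[0,0.002,0.03],"rotation":[0,0,-0.5],"jaw":-0.5},
    {"delta_pos":[0,0.002,0.06],"rotation":[0,0,-0.5],"jaw":-0.5},
    {"delta_pos":[0,0.002,0.09],"rotation":[0,0,-0.5],"jaw":-0.5},
    {"delta_pos":[0,0.002,0.1],"rotation":[0,0,-0.5],"jaw":-0.5},
    {"delta_pos":[0,0.002,0.1],"rotation":[0,0,-0.5],"jaw":-0.5},
    {"delta_pos":[0,0.002,0.1],"rotation":[0,0,-0.5],"jaw":-0.5},
    {"delta_pos":[0,0.002,0.1],"rotation":[0,0,-0.5],"jaw":-0.5},
    {"delta_pos":[0,0.002,0.1],"rotation":[0,0,-0.5],"jaw":-0.5}
  ]
}}

```text
time: 21.7
eef_pos: [0.5477, -0.1846, 0.1203]
ee_rot: [0.001, 0.049, 0.999, -0.0]
ft_force: [-1.2, -0.9, -1.6]
opening: 0.0394
grip_force: 35.0
```

Run:
```python
from h import *
st()
go([0.548,-0.187,0.046],174.2)
```

```text
t 21.7 pos [ 0.5477 -0.1846  0.1203] q [ 0.46  0.47 -0.27  1.88  0.17  0.81  1.57] F [-1.2 -0.9 -1.6] open 0.0394 grip 35.0
R
 [[-0.995  0.098  0.003]
 [ 0.098  0.995 -0.001]
 [-0.003 -0.001 -1.   ]]
delta [-0.0003 -0.0023  0.0743] rotz 0.2 yaw0 174.4 q7 1.57
```

>>> {"fn": "step_arm", "kwargs": {
  "moves": [
    {"delta_pos":[0,0,0.03],"rotation":[0,0,0],"jaw":-0.5},
    {"delta_pos":[0,0,0.05],"rotation":[0,0,0],"jaw":-0.5},
    {"delta_pos":[0,0,0.06],"rotation":[0,0,0],"jaw":-0.5},
    {"delta_pos":[0,0,0.067],"rotation":[0,0,0],"jaw":-0.5},
    {"delta_pos":[0,0,0.071],"rotation":[0,0,0],"jaw":-0.5},
    {"delta_pos":[0,0,0.074],"rotation":[0,0,0],"jaw":-0.5},
    {"delta_pos":[0,0,0.074],"rotation":[0,0,0],"jaw":-0.5},
    {"delta_pos":[0,0,0.074],"rotation":[0,0,0],"jaw":-0.5}
  ]
}}

```text
time: 22.5
eef_pos: [0.5473, -0.1845, 0.0454]
ee_rot: [0.001, 0.049, 0.999, -0.0]
ft_force: [-0.4, 0.1, -1.5]
opening: 0.0395
grip_force: 35.0
```

>>> {"fn": "step_arm", "kwargs": {
  "moves": [
    {"delta_pos":[0,0,0],"rotation":[0,0,0],"jaw":0.2},
    {"delta_pos":[0,0,0],"rotation":[0,0,0],"jaw":0.2},
    {"delta_pos":[0,0,0],"rotation":[0,0,0],"jaw":0.2},
    {"delta_pos":[0,0,-0.02],"rotation":[0,0,0],"jaw":0.2},
    {"delta_pos":[0,0,-0.06],"rotation":[0,0,0],"jaw":0.2},
    {"delta_pos":[0,0,-0.1],"rotation":[0,0,0],"jaw":0.2},
    {"delta_pos":[0,0,-0.15],"rotation":[0,0,0],"jaw":0.2},
    {"delta_pos":[0,0,-0.19],"rotation":[0,0,0],"jaw":0.2}
  ]
}}

```text
time: 23.3
eef_pos: [0.5473, -0.1844, 0.238]
ee_rot: [0.001, 0.049, 0.999, -0.0]
ft_force: [0.9, -0.5, 0.8]
opening: 0.0523
grip_force: 0.0
```

Run:
```python
from h import *
st()
cal2=vision.get_calibration("top"); im2,d2=vision.snapshot("top"); cv2.imwrite("pics/t4.png",cv2.resize(im2[130:270,130:330],None,fx=4,fy=4))
for n,z in [("clipper_blue_mid",.033),("clipper_red_mid",.016),("razor_case_mid",.01),("tweezers_mid",.004)]:
  for h in vision.landmark_of("top",n)[:2]: print(n,round(h["confidence"],2),np.round(h["at"]),np.round(at_z("top",h["at"],z,cal2),4))
go([0.383,0.2045,0.15],88.3)
```

```text
t 23.3 pos [ 0.5473 -0.1844  0.238 ] q [ 0.49  0.34 -0.3   1.77  0.11  1.05  1.62] F [ 0.9 -0.5  0.8] open 0.0523 grip 0.0
R
 [[-0.995  0.098  0.003]
 [ 0.098  0.995 -0.001]
 [-0.003 -0.001 -1.   ]]
clipper_red_mid 0.83 [235. 201.] [0.3733 0.2004 0.016 ]
razor_case_mid 0.81 [216. 195.] [0.4571 0.227  0.01  ]
tweezers_mid 0.5 [170. 200.] [0.6697 0.2084 0.004 ]
tweezers_mid 0.19 [147. 245.] [0.7774 0.0051 0.004 ]
delta [0.2005 0.371  0.0845] rotz 86.1 yaw0 174.4 q7 1.62
```

View pics/t4.png

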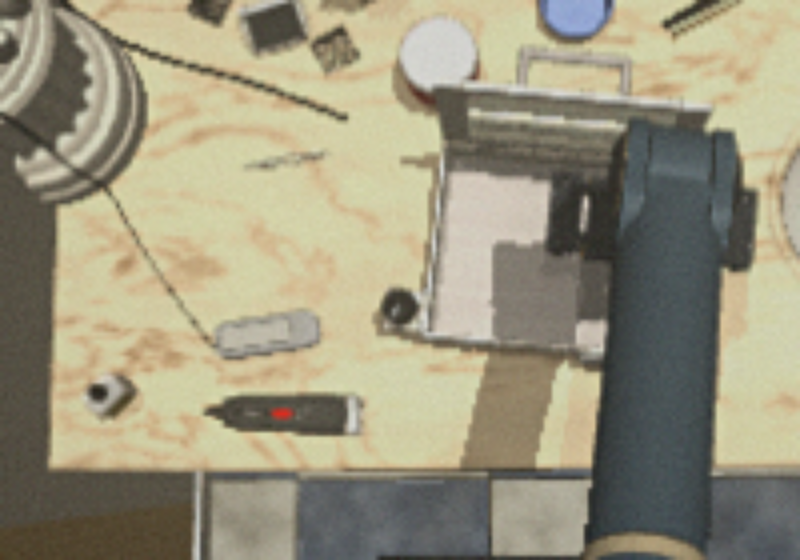

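Blue is in the case (hidden by the arm). The red clipper (px 282,412), razor case (268,333) and tweezers (285,160) have not moved.

>>> {"fn": "step_arm", "kwargs": {
  "moves": [
    {"delta_pos":[0.022,0.04,0],"rotation":[0,0,8],"jaw":0.7},
    {"delta_pos":[0.044,0.08,0],"rotation":[0,0,16],"jaw":0.7},
    {"delta_pos":[0.066,0.12,0],"rotation":[0,0,24],"jaw":0.7},
    {"delta_pos":[0.088,0.16,0],"rotation":[0,0,32],"jaw":0.7},
    {"delta_pos":[0.11,0.2,0],"rotation":[0,0,40],"jaw":0.7},
    {"delta_pos":[0.132,0.24,0],"rotation":[0,0,48],"jaw":0.7},
    {"delta_pos":[0.155,0.28,0.02],"rotation":[0,0,56],"jaw":0.7},
    {"delta_pos":[0.177,0.32,0.04],"rotation":[0,0,64],"jaw":0.7}
  ]
}}

```text
time: 24.35
eef_pos: [0.4088, 0.1344, 0.2019]
ee_rot: [-0.0, 0.554, 0.833, -0.001]
ft_force: [0.5, -0.7, -0.5]
opening: 0.074
grip_force: 0.0
```

Run:
```python
from h import *
st()
go([0.383,0.2045,0.12],88.3)
```

```text
t 24.35 pos [0.4088 0.1344 0.2019] q [-0.05  0.15 -0.4   2.12  0.07  0.89 -0.09] F [ 0.5 -0.7 -0.5] open 0.074 grip 0.0
R
 [[-0.387  0.922 -0.002]
 [ 0.922  0.387 -0.001]
 [-0.    -0.002 -1.   ]]
delta [0.0747 0.0035 0.0819] rotz 24.5 yaw0 112.8 q7 -0.09
```

>>> {"fn": "step_arm", "kwargs": {
  "moves": [
    {"delta_pos":[0.075,0.0035,0.02],"rotation":[0,0,8],"jaw":0.7},
    {"delta_pos":[0.075,0.0035,0.04],"rotation":[0,0,16],"jaw":0.7},
    {"delta_pos":[0.075,0.0035,0.08],"rotation":[0,0,24.5],"jaw":0.7},
    {"delta_pos":[0.075,0.0035,0.08],"rotation":[0,0,24.5],"jaw":0.7},
    {"delta_pos":[0.075,0.0035,0.08],"rotation":[0,0,24.5],"jaw":0.7},
    {"delta_pos":[0.075,0.0035,0.08],"rotation":[0,0,24.5],"jaw":0.7},
    {"delta_pos":[0.075,0.0035,0.08],"rotation":[0,0,24.5],"jaw":0.7},
    {"delta_pos":[0.075,0.0035,0.08],"rotation":[0,0,24.5],"jaw":0.7}
  ]
}}

```text
time: 25.15
eef_pos: [0.3849, 0.2034, 0.1239]
ee_rot: [0.0, 0.716, 0.698, 0.001]
ft_force: [0.8, 0.1, -0.6]
opening: 0.0738
grip_force: 0.0
```

Run:
```python
from h import *
st()
cal=vision.get_calibration("wrist"); im,d=vision.snapshot("wrist")
for h in vision.landmark_of("wrist","clipper_red_mid")[:1]: print(round(h["confidence"],2),np.round(h["at"]),np.round(at_z("wrist",h["at"],.016,cal),4))
go([0.383,0.2045,0.0275],88.3)
```

```text
t 25.15 pos [0.3849 0.2034 0.1239] q [-0.26  0.27 -0.38  2.19  0.16  0.7  -0.77] F [ 0.8  0.1 -0.6] open 0.0738 grip 0.0
R
 [[ 0.026  1.     0.001]
 [ 1.    -0.026  0.   ]
 [ 0.     0.001 -1.   ]]
0.64 [196. 251.] [0.3808 0.2039 0.016 ]
delta [ 0.001  -0.0019  0.0964] rotz 0.2 yaw0 88.5 q7 -0.77
```

>>> {"fn": "step_arm", "kwargs": {
  "moves": [
    {"delta_pos":[0,-0.002,0.03],"rotation":[0,0,0],"jaw":0.7},
    {"delta_pos":[0,-0.002,0.06],"rotation":[0,0,0],"jaw":0.7},
    {"delta_pos":[0,-0.002,0.08],"rotation":[0,0,0],"jaw":0.7},
    {"delta_pos":[0,-0.002,0.09],"rotation":[0,0,0],"jaw":0.7},
    {"delta_pos":[0,-0.002,0.096],"rotation":[0,0,0],"jaw":0.7},
    {"delta_pos":[0,-0.002,0.096],"rotation":[0,0,0],"jaw":0.7},
    {"delta_pos":[0,-0.002,0.096],"rotation":[0,0,0],"jaw":0.7},
    {"delta_pos":[0,-0.002,0.096],"rotation":[0,0,0],"jaw":0.7}
  ]
}}

```text
time: 26.05
eef_pos: [0.383, 0.204, 0.0282]
ee_rot: [0.0, 0.716, 0.698, 0.001]
ft_force: [0.2, -0.3, 0.3]
opening: 0.0738
grip_force: 0.0
```

>>> {"fn": "step_arm", "kwargs": {
  "moves": [
    {"delta_pos":[0,0,0],"rotation":[0,0,0],"jaw":-0.5},
    {"delta_pos":[0,0,0],"rotation":[0,0,0],"jaw":-0.5},
    {"delta_pos":[0,0,0],"rotation":[0,0,0],"jaw":-0.5},
    {"delta_pos":[0,0,0],"rotation":[0,0,0],"jaw":-0.5},
    {"delta_pos":[0,0,0],"rotation":[0,0,0],"jaw":-0.5},
    {"delta_pos":[0,0,-0.01],"rotation":[0,0,0],"jaw":-0.5},
    {"delta_pos":[0,0,-0.04],"rotation":[0,0,0],"jaw":-0.5},
    {"delta_pos":[0,0,-0.08],"rotation":[0,0,0],"jaw":-0.5}
  ],
  "squeeze": 35
}}

```text
time: 26.85
eef_pos: [0.3808, 0.2028, 0.1073]
ee_rot: [-0.001, 0.716, 0.698, -0.002]
ft_force: [0.8, 0.3, -2.0]
opening: 0.0393
grip_force: 35.0
```

```bash
python3 -c "
from h import *
st();go([0.47,0.20,0.22],174.2)"
```

```text
t 26.85 pos [0.3808 0.2028 0.1073] q [-0.26  0.3  -0.38  2.21  0.18  0.67 -0.79] F [ 0.8  0.3 -2. ] open 0.0393 grip 35.0
R
 [[ 0.025  1.    -0.005]
 [ 1.    -0.025 -0.002]
 [-0.002 -0.005 -1.   ]]
delta [-0.0008  0.0888 -0.1131] rotz -85.6 yaw0 88.6 q7 -0.79
```

>>> {"fn": "step_arm", "kwargs": {
  "moves": [
    {"delta_pos":[0,0,-0.04],"rotation":[0,0,-6],"jaw":-0.5},
    {"delta_pos":[0,0.03,-0.08],"rotation":[0,0,-14],"jaw":-0.5},
    {"delta_pos":[0,0.06,-0.112],"rotation":[0,0,-22],"jaw":-0.5},
    {"delta_pos":[0,0.09,-0.112],"rotation":[0,0,-30],"jaw":-0.5},
    {"delta_pos":[0,0.12,-0.112],"rotation":[0,0,-38],"jaw":-0.5},
    {"delta_pos":[0,0.15,-0.112],"rotation":[0,0,-46],"jaw":-0.5},
    {"delta_pos":[0,0.17,-0.112],"rotation":[0,0,-54],"jaw":-0.5},
    {"delta_pos":[0,0.17,-0.112],"rotation":[0,0,-62],"jaw":-0.5}
  ]
}}

```text
time: 27.65
eef_pos: [0.5546, 0.1979, 0.2191]
ee_rot: [0.0, 0.253, 0.967, 0.0]
ft_force: [-0.1, -0.7, -3.3]
opening: 0.0391
grip_force: 35.0
```

```bash
python3 -c "
from h import *
st();go([0.5545,-0.12,0.22],174.2)"
```

```text
t 27.65 pos [0.5546 0.1979 0.2191] q [-0.    0.41 -0.54  1.75  0.24  1.05  0.43] F [-0.1 -0.7 -3.3] open 0.0391 grip 35.0
R
 [[-0.872  0.49   0.   ]
 [ 0.49   0.872  0.   ]
 [-0.     0.    -1.   ]]
delta [-0.1556 -0.2773 -0.0009] rotz -23.5 yaw0 150.7 q7 0.43
```

>>> {"fn": "step_arm", "kwargs": {
  "moves": [
    {"delta_pos":[-0.025,-0.043,0],"rotation":[0,0,-8],"jaw":-0.5},
    {"delta_pos":[-0.05,-0.087,0],"rotation":[0,0,-16],"jaw":-0.5},
    {"delta_pos":[-0.074,-0.13,0],"rotation":[0,0,-23.5],"jaw":-0.5},
    {"delta_pos":[-0.098,-0.174,0],"rotation":[0,0,-23.5],"jaw":-0.5},
    {"delta_pos":[-0.122,-0.217,0],"rotation":[0,0,-23.5],"jaw":-0.5},
    {"delta_pos":[-0.145,-0.26,0],"rotation":[0,0,-23.5],"jaw":-0.5},
    {"delta_pos":[-0.1556,-0.277,0],"rotation":[0,0,-23.5],"jaw":-0.5},
    {"delta_pos":[-0.1556,-0.277,0],"rotation":[0,0,-23.5],"jaw":-0.5}
  ]
}}

```text
time: 28.45
eef_pos: [0.5502, -0.1237, 0.2191]
ee_rot: [-0.001, 0.056, 0.998, -0.001]
ft_force: [-0.4, 0.1, -2.4]
opening: 0.0392
grip_force: 35.0
```

>>> {"fn": "step_arm", "kwargs": {
  "moves": [
    {"delta_pos":[0,0,0],"rotation":[0,0,0],"jaw":-0.5},
    {"delta_pos":[0,0,0.03],"rotation":[0,0,0],"jaw":-0.5},
    {"delta_pos":[0,0,0.06],"rotation":[0,0,0],"jaw":-0.5},
    {"delta_pos":[0,0,0.09],"rotation":[0,0,0],"jaw":-0.5},
    {"delta_pos":[0,0,0.1],"rotation":[0,0,0],"jaw":-0.5},
    {"delta_pos":[0,0,0.1],"rotation":[0,0,0],"jaw":-0.5},
    {"delta_pos":[0,0,0.1],"rotation":[0,0,0],"jaw":-0.5},
    {"delta_pos":[0,0,0.1],"rotation":[0,0,0],"jaw":-0.5}
  ]
}}

```text
time: 29.25
eef_pos: [0.5527, -0.1181, 0.1212]
ee_rot: [0.002, 0.052, 0.999, -0.0]
ft_force: [-0.2, 0.4, -2.4]
opening: 0.0391
grip_force: 35.0
```

Run:
```python
from h import *
st();go([0.5545,-0.1215,0.0455],174.2)
im,d=vision.snapshot("wrist");cv2.imwrite("pics/w5.png",im)
```

```text
t 29.25 pos [ 0.5527 -0.1181  0.1212] q [ 0.52  0.48 -0.5   1.9   0.31  0.83  1.32] F [-0.2  0.4 -2.4] open 0.0391 grip 35.0
R
 [[-0.995  0.104  0.003]
 [ 0.104  0.995 -0.001]
 [-0.003 -0.    -1.   ]]
delta [-0.0018 -0.0032  0.0757] rotz -0.1 yaw0 174.1 q7 1.32
```

View pics/w5.png

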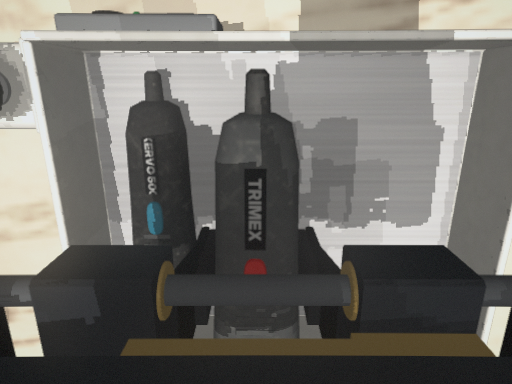

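The blue clipper lies flat at the right side of the case (px 155,170). The red one is held parallel beside it with a clear gap, so I lower and release it.

>>> {"fn": "step_arm", "kwargs": {
  "moves": [
    {"delta_pos":[-0.001,-0.001,0.03],"rotation":[0,0,0],"jaw":-0.5},
    {"delta_pos":[-0.001,-0.001,0.05],"rotation":[0,0,0],"jaw":-0.5},
    {"delta_pos":[-0.001,-0.001,0.06],"rotation":[0,0,0],"jaw":-0.5},
    {"delta_pos":[-0.001,-0.001,0.067],"rotation":[0,0,0],"jaw":-0.5},
    {"delta_pos":[-0.001,-0.001,0.072],"rotation":[0,0,0],"jaw":-0.5},
    {"delta_pos":[-0.001,-0.001,0.075],"rotation":[0,0,0],"jaw":-0.5},
    {"delta_pos":[-0.001,-0.001,0.075],"rotation":[0,0,0],"jaw":-0.5},
    {"delta_pos":[-0.001,-0.001,0.075],"rotation":[0,0,0],"jaw":-0.5}
  ]
}}

```text
time: 30.1
eef_pos: [0.5529, -0.1196, 0.045]
ee_rot: [0.001, 0.052, 0.999, -0.0]
ft_force: [0.3, -0.1, -2.0]
opening: 0.0393
grip_force: 35.0
```

>>> {"fn": "step_arm", "kwargs": {
  "moves": [
    {"delta_pos":[0,0,0],"rotation":[0,0,0],"jaw":0.15},
    {"delta_pos":[0,0,0],"rotation":[0,0,0],"jaw":0.15},
    {"delta_pos":[0,0,0],"rotation":[0,0,0],"jaw":0.15},
    {"delta_pos":[0,0,-0.02],"rotation":[0,0,0],"jaw":0.15},
    {"delta_pos":[0,0,-0.06],"rotation":[0,0,0],"jaw":0.15},
    {"delta_pos":[0,0,-0.1],"rotation":[0,0,0],"jaw":0.15},
    {"delta_pos":[0,0,-0.15],"rotation":[0,0,0],"jaw":0.15},
    {"delta_pos":[0,0,-0.19],"rotation":[0,0,0],"jaw":0.15}
  ]
}}

```text
time: 30.9
eef_pos: [0.5527, -0.1194, 0.2373]
ee_rot: [0.001, 0.052, 0.999, -0.0]
ft_force: [0.5, -0.4, -1.0]
opening: 0.05
grip_force: 0.0
```

Run:
```python
from h import *
st()
cal2=vision.get_calibration("top"); im2,d2=vision.snapshot("top")
for n,z in [("razor_case_mid",.01),("tweezers_mid",.004)]:
  for h in vision.landmark_of("top",n)[:2]: print(n,round(h["confidence"],2),np.round(h["at"]),np.round(at_z("top",h["at"],z,cal2),4))
go([0.473,0.2155,0.15],98.2)
```

```text
t 30.9 pos [ 0.5527 -0.1194  0.2373] q [ 0.58  0.35 -0.56  1.79  0.21  1.06  1.41] F [ 0.5 -0.4 -1. ] open 0.05 grip 0.0
R
 [[-0.995  0.104  0.002]
 [ 0.104  0.995 -0.001]
 [-0.002 -0.    -1.   ]]
razor_case_mid 0.48 [216. 196.] [0.4584 0.2234 0.01  ]
tweezers_mid 0.4 [170. 201.] [0.6678 0.2061 0.004 ]
delta [0.1162 0.3249 0.0866] rotz 75.8 yaw0 174.0 q7 1.41
```

>>> {"fn": "step_arm", "kwargs": {
  "moves": [
    {"delta_pos":[0.017,0.046,0],"rotation":[0,0,8],"jaw":0.6},
    {"delta_pos":[0.034,0.092,0],"rotation":[0,0,16],"jaw":0.6},
    {"delta_pos":[0.05,0.139,0],"rotation":[0,0,24],"jaw":0.6},
    {"delta_pos":[0.066,0.186,0],"rotation":[0,0,32],"jaw":0.6},
    {"delta_pos":[0.083,0.232,0.01],"rotation":[0,0,40],"jaw":0.6},
    {"delta_pos":[0.1,0.278,0.03],"rotation":[0,0,48],"jaw":0.6},
    {"delta_pos":[0.116,0.325,0.05],"rotation":[0,0,56],"jaw":0.6},
    {"delta_pos":[0.116,0.325,0.08],"rotation":[0,0,64],"jaw":0.6}
  ]
}}

```text
time: 31.85
eef_pos: [0.4715, 0.2179, 0.1576]
ee_rot: [0.001, 0.559, 0.829, 0.002]
ft_force: [1.7, 0.8, -0.1]
opening: 0.0697
grip_force: 0.0
```

Run:
```python
from h import *
st()
go([0.473,0.2155,0.10],98.2)
```

```text
t 31.85 pos [0.4715 0.2179 0.1576] q [-0.11  0.36 -0.5   1.98  0.23  0.85 -0.34] F [ 1.7  0.8 -0.1] open 0.0697 grip 0.0
R
 [[-0.375  0.927  0.004]
 [ 0.927  0.375  0.003]
 [ 0.001  0.005 -1.   ]]
delta [-0.0028  0.0002  0.0575] rotz 13.8 yaw0 112.0 q7 -0.34
```

>>> {"fn": "step_arm", "kwargs": {
  "moves": [
    {"delta_pos":[0,0,0.02],"rotation":[0,0,7],"jaw":0.6},
    {"delta_pos":[0,0,0.04],"rotation":[0,0,13],"jaw":0.6},
    {"delta_pos":[0,0,0.055],"rotation":[0,0,13],"jaw":0.6},
    {"delta_pos":[0,0,0.055],"rotation":[0,0,13],"jaw":0.6},
    {"delta_pos":[0,0,0.055],"rotation":[0,0,13],"jaw":0.6},
    {"delta_pos":[0,0,0.055],"rotation":[0,0,13],"jaw":0.6},
    {"delta_pos":[0,0,0.055],"rotation":[0,0,13],"jaw":0.6},
    {"delta_pos":[0,0,0.055],"rotation":[0,0,13],"jaw":0.6}
  ]
}}

```text
time: 32.65
eef_pos: [0.4718, 0.2141, 0.1026]
ee_rot: [0.0, 0.648, 0.761, 0.001]
ft_force: [0.1, 0.6, -0.5]
opening: 0.0694
grip_force: 0.0
```

Run:
```python
from h import *
st()
cal=vision.get_calibration("wrist"); im,d=vision.snapshot("wrist")
for h in vision.landmark_of("wrist","razor_case_mid")[:1]: print(round(h["confidence"],2),np.round(h["at"]),np.round(at_z("wrist",h["at"],.01,cal),4))
rect("wrist",cal,d,(.473,.215),.007,.014,.045,.085)
go([0.473,0.2155,0.027],98.2)
```

```text
t 32.65 pos [0.4718 0.2141 0.1026] q [-0.17  0.43 -0.42  2.02  0.26  0.73 -0.59] F [ 0.1  0.6 -0.5] open 0.0694 grip 0.0
R
 [[-0.16   0.987  0.001]
 [ 0.987  0.16   0.   ]
 [ 0.     0.001 -1.   ]]
0.89 [190. 258.] [0.4717 0.2237 0.01  ]
n 9443 rect c 470.2 223.1 size 42 119 mean [469.5 227.1] long-axis yaw 98.2
delta [0.0013 0.0014 0.0754] rotz 1.0 yaw0 99.2 q7 -0.59
```

>>> {"fn": "step_arm", "kwargs": {
  "moves": [
    {"delta_pos":[0.008,0,0.03],"rotation":[0,0,1],"jaw":0.6},
    {"delta_pos":[0.008,0,0.05],"rotation":[0,0,1],"jaw":0.6},
    {"delta_pos":[0.008,0,0.065],"rotation":[0,0,1],"jaw":0.6},
    {"delta_pos":[0.008,0,0.072],"rotation":[0,0,1],"jaw":0.6},
    {"delta_pos":[0.008,0,0.076],"rotation":[0,0,1],"jaw":0.6},
    {"delta_pos":[0.008,0,0.076],"rotation":[0,0,1],"jaw":0.6},
    {"delta_pos":[0.008,0,0.076],"rotation":[0,0,1],"jaw":0.6},
    {"delta_pos":[0.008,0,0.076],"rotation":[0,0,1],"jaw":0.6}
  ]
}}

```text
time: 33.55
eef_pos: [0.4706, 0.222, 0.0266]
ee_rot: [0.0, 0.655, 0.756, 0.001]
ft_force: [0.7, -0.2, -0.3]
opening: 0.0694
grip_force: 0.0
```

>>> {"fn": "step_arm", "kwargs": {
  "moves": [
    {"delta_pos":[0,0,0],"rotation":[0,0,0],"jaw":-0.5},
    {"delta_pos":[0,0,0],"rotation":[0,0,0],"jaw":-0.5},
    {"delta_pos":[0,0,0],"rotation":[0,0,0],"jaw":-0.5},
    {"delta_pos":[0,0,0],"rotation":[0,0,0],"jaw":-0.5},
    {"delta_pos":[0,0,0],"rotation":[0,0,0],"jaw":-0.5},
    {"delta_pos":[0,0,-0.01],"rotation":[0,0,0],"jaw":-0.5},
    {"delta_pos":[0,0,-0.04],"rotation":[0,0,0],"jaw":-0.5},
    {"delta_pos":[0,0,-0.08],"rotation":[0,0,0],"jaw":-0.5}
  ],
  "squeeze": 25
}}

```text
time: 34.35
eef_pos: [0.4688, 0.2213, 0.1058]
ee_rot: [-0.001, 0.655, 0.756, -0.002]
ft_force: [1.5, 0.3, 0.1]
opening: 0.0412
grip_force: 25.0
```

```bash
python3 -c "
from h import *
st();go([0.53,0.20,0.22],174.2)"
```

```text
t 34.35 pos [0.4688 0.2213 0.1058] q [-0.19  0.43 -0.42  2.02  0.25  0.75 -0.62] F [1.5 0.3 0.1] open 0.0412 grip 25.0
R
 [[-0.143  0.99  -0.004]
 [ 0.99   0.143 -0.002]
 [-0.001 -0.004 -1.   ]]
delta [-0.0299  0.0571 -0.1144] rotz -76.0 yaw0 98.2 q7 -0.62
```

>>> {"fn": "step_arm", "kwargs": {
  "moves": [
    {"delta_pos":[0,0,-0.04],"rotation":[0,0,-8],"jaw":-0.5},
    {"delta_pos":[0,0.02,-0.08],"rotation":[0,0,-16],"jaw":-0.5},
    {"delta_pos":[-0.015,0.05,-0.112],"rotation":[0,0,-24],"jaw":-0.5},
    {"delta_pos":[-0.03,0.075,-0.112],"rotation":[0,0,-32],"jaw":-0.5},
    {"delta_pos":[-0.03,0.085,-0.112],"rotation":[0,0,-40],"jaw":-0.5},
    {"delta_pos":[-0.03,0.085,-0.112],"rotation":[0,0,-48],"jaw":-0.5},
    {"delta_pos":[-0.03,0.085,-0.112],"rotation":[0,0,-56],"jaw":-0.5},
    {"delta_pos":[-0.03,0.085,-0.112],"rotation":[0,0,-64],"jaw":-0.5}
  ]
}}

```text
time: 35.15
eef_pos: [0.5583, 0.2042, 0.2184]
ee_rot: [-0.0, 0.152, 0.988, -0.0]
ft_force: [-0.0, -0.5, -0.7]
opening: 0.0411
grip_force: 25.0
```

```bash
python3 -c "
from h import *
st();go([0.561,-0.054,0.22],174.2)"
```

```text
t 35.15 pos [0.5583 0.2042 0.2184] q [ 0.08  0.45 -0.68  1.74  0.32  1.07  0.57] F [-0.  -0.5 -0.7] open 0.0411 grip 25.0
R
 [[-0.954  0.3   -0.   ]
 [ 0.3    0.954 -0.   ]
 [-0.    -0.    -1.   ]]
delta [-0.0801 -0.2454 -0.0015] rotz -11.7 yaw0 162.5 q7 0.57
```

>>> {"fn": "step_arm", "kwargs": {
  "moves": [
    {"delta_pos":[-0.015,-0.046,0],"rotation":[0,0,-6],"jaw":-0.5},
    {"delta_pos":[-0.03,-0.092,0],"rotation":[0,0,-11.7],"jaw":-0.5},
    {"delta_pos":[-0.045,-0.138,0],"rotation":[0,0,-11.7],"jaw":-0.5},
    {"delta_pos":[-0.06,-0.184,0],"rotation":[0,0,-11.7],"jaw":-0.5},
    {"delta_pos":[-0.075,-0.23,0],"rotation":[0,0,-11.7],"jaw":-0.5},
    {"delta_pos":[-0.08,-0.2455,0],"rotation":[0,0,-11.7],"jaw":-0.5},
    {"delta_pos":[-0.08,-0.2455,0.03],"rotation":[0,0,-11.7],"jaw":-0.5},
    {"delta_pos":[-0.08,-0.2455,0.06],"rotation":[0,0,-11.7],"jaw":-0.5}
  ]
}}

```text
time: 35.95
eef_pos: [0.5601, -0.0553, 0.1586]
ee_rot: [0.001, 0.055, 0.999, -0.0]
ft_force: [-0.8, -0.4, -0.6]
opening: 0.0411
grip_force: 25.0
```

>>> {"fn": "step_arm", "kwargs": {
  "moves": [
    {"delta_pos":[0,0,0.02],"rotation":[0,0,0],"jaw":-0.5},
    {"delta_pos":[0,0,0.04],"rotation":[0,0,0],"jaw":-0.5},
    {"delta_pos":[0,0,0.04],"rotation":[0,0,0],"jaw":-0.5},
    {"delta_pos":[0,0,0.04],"rotation":[0,0,0],"jaw":-0.5},
    {"delta_pos":[0,0,0.04],"rotation":[0,0,0],"jaw":-0.5},
    {"delta_pos":[0,0,0.04],"rotation":[0,0,0],"jaw":-0.5},
    {"delta_pos":[0,0,0.04],"rotation":[0,0,0],"jaw":-0.5},
    {"delta_pos":[0,0,0.04],"rotation":[0,0,0],"jaw":-0.5}
  ]
}}

```text
time: 36.75
eef_pos: [0.5599, -0.0539, 0.1186]
ee_rot: [0.001, 0.053, 0.999, -0.0]
ft_force: [0.3, 0.6, -1.2]
opening: 0.0412
grip_force: 25.0
```

Run:
```python
from h import *
st();go([0.561,-0.054,0.0445],174.2)
im,d=vision.snapshot("wrist");cv2.imwrite("pics/w6.png",im)
```

```text
t 36.75 pos [ 0.5599 -0.0539  0.1186] q [ 0.5   0.51 -0.63  1.9   0.39  0.85  1.13] F [ 0.3  0.6 -1.2] open 0.0412 grip 25.0
R
 [[-0.994  0.106  0.001]
 [ 0.106  0.994 -0.   ]
 [-0.001 -0.    -1.   ]]
delta [-0.001   0.      0.0741] rotz -0.3 yaw0 173.9 q7 1.13
```

View pics/w6.png

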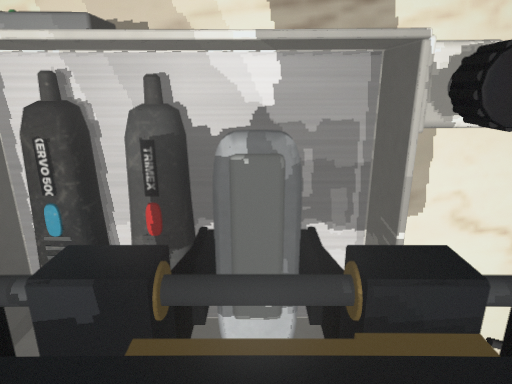

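Both clippers lie parallel (px 55,170 and 155,170), and the razor case is held with a clear gap. I lower, release and go up.

>>> {"fn": "step_arm", "kwargs": {
  "moves": [
    {"delta_pos":[0,0,0.03],"rotation":[0,0,0],"jaw":-0.5},
    {"delta_pos":[0,0,0.05],"rotation":[0,0,0],"jaw":-0.5},
    {"delta_pos":[0,0,0.06],"rotation":[0,0,0],"jaw":-0.5},
    {"delta_pos":[0,0,0.067],"rotation":[0,0,0],"jaw":-0.5},
    {"delta_pos":[0,0,0.071],"rotation":[0,0,0],"jaw":-0.5},
    {"delta_pos":[0,0,0.074],"rotation":[0,0,0],"jaw":-0.5},
    {"delta_pos":[0,0,0.074],"rotation":[0,0,0],"jaw":-0.5},
    {"delta_pos":[0,0,0.074],"rotation":[0,0,0],"jaw":-0.5}
  ]
}}

```text
time: 37.6
eef_pos: [0.5601, -0.0539, 0.0445]
ee_rot: [0.001, 0.053, 0.999, -0.0]
ft_force: [-0.3, 0.8, -0.8]
opening: 0.0412
grip_force: 25.0
```

>>> {"fn": "step_arm", "kwargs": {
  "moves": [
    {"delta_pos":[0,0,0],"rotation":[0,0,0],"jaw":0.15},
    {"delta_pos":[0,0,0],"rotation":[0,0,0],"jaw":0.15},
    {"delta_pos":[0,0,0],"rotation":[0,0,0],"jaw":0.15},
    {"delta_pos":[0,0,-0.02],"rotation":[0,0,0],"jaw":0.15},
    {"delta_pos":[0,0,-0.06],"rotation":[0,0,0],"jaw":0.15},
    {"delta_pos":[0,0,-0.1],"rotation":[0,0,0],"jaw":0.15},
    {"delta_pos":[0,0,-0.15],"rotation":[0,0,0],"jaw":0.15},
    {"delta_pos":[0,0,-0.19],"rotation":[0,0,0],"jaw":0.15}
  ]
}}

```text
time: 38.4
eef_pos: [0.56, -0.0535, 0.2369]
ee_rot: [0.001, 0.053, 0.999, -0.0]
ft_force: [0.7, -0.7, -0.1]
opening: 0.0497
grip_force: 0.0
```

Run:
```python
from h import *
st()
cal2=vision.get_calibration("top"); im2,d2=vision.snapshot("top")
for n,z in [("tweezers_mid",.004)]:
  for h in vision.landmark_of("top",n)[:2]: print(n,round(h["confidence"],2),np.round(h["at"]),np.round(at_z("top",h["at"],z,cal2),4))
go([0.671,0.205,0.12],98.9)
```

```text
t 38.4 pos [ 0.56   -0.0535  0.2369] q [ 0.57  0.38 -0.7   1.79  0.28  1.07  1.23] F [ 0.7 -0.7 -0.1] open 0.0497 grip 0.0
R
 [[-0.994  0.106  0.002]
 [ 0.106  0.994 -0.   ]
 [-0.002 -0.    -1.   ]]
tweezers_mid 0.47 [169. 200.] [0.6749 0.2099 0.004 ]
delta [-0.0783  0.2682  0.1213] rotz 75.0 yaw0 173.9 q7 1.23
```

>>> {"fn": "step_arm", "kwargs": {
  "moves": [
    {"delta_pos":[0,0.05,0],"rotation":[0,0,0],"jaw":0.2},
    {"delta_pos":[0,0.1,0],"rotation":[0,0,8],"jaw":0.2},
    {"delta_pos":[0,0.15,0],"rotation":[0,0,16],"jaw":0.2},
    {"delta_pos":[0,0.2,0],"rotation":[0,0,24],"jaw":0.2},
    {"delta_pos":[-0.01,0.245,0],"rotation":[0,0,32],"jaw":0.2},
    {"delta_pos":[-0.04,0.268,0.02],"rotation":[0,0,40],"jaw":0.2},
    {"delta_pos":[-0.078,0.268,0.05],"rotation":[0,0,48],"jaw":0.2},
    {"delta_pos":[-0.078,0.268,0.09],"rotation":[0,0,56],"jaw":0.2}
  ]
}}

```text
time: 39.3
eef_pos: [0.6707, 0.2043, 0.1433]
ee_rot: [0.003, 0.519, 0.855, 0.002]
ft_force: [0.2, -1.2, -1.7]
opening: 0.0523
grip_force: 0.0
```

Run:
```python
from h import *
st()
go([0.671,0.205,0.12],98.9)
```

```text
t 39.3 pos [0.6707 0.2043 0.1433] q [-0.06  0.64 -0.45  1.55  0.32  1.02 -0.12] F [ 0.2 -1.2 -1.7] open 0.0523 grip 0.0
R
 [[-0.461  0.887  0.007]
 [ 0.887  0.461  0.001]
 [-0.003  0.006 -1.   ]]
delta [0.0006 0.0004 0.0233] rotz 18.6 yaw0 117.5 q7 -0.12
```

>>> {"fn": "step_arm", "kwargs": {
  "moves": [
    {"delta_pos":[0,0,0],"rotation":[0,0,8],"jaw":0.2},
    {"delta_pos":[0,0,0.02],"rotation":[0,0,16],"jaw":0.2},
    {"delta_pos":[0,0,0.035],"rotation":[0,0,18.5],"jaw":0.2},
    {"delta_pos":[0,0,0.035],"rotation":[0,0,18.5],"jaw":0.2},
    {"delta_pos":[0,0,0.035],"rotation":[0,0,18.5],"jaw":0.2},
    {"delta_pos":[0,0,0.035],"rotation":[0,0,18.5],"jaw":0.2},
    {"delta_pos":[0,0,0.035],"rotation":[0,0,18.5],"jaw":0.2},
    {"delta_pos":[0,0,0.035],"rotation":[0,0,18.5],"jaw":0.2}
  ]
}}

```text
time: 40.1
eef_pos: [0.6661, 0.2043, 0.1098]
ee_rot: [0.0, 0.647, 0.763, 0.001]
ft_force: [-0.1, -0.3, -0.2]
opening: 0.0523
grip_force: 0.0
```

Run:
```python
from h import *
st()
cal=vision.get_calibration("wrist"); im,d=vision.snapshot("wrist"); cv2.imwrite("pics/w7.png",im)
for h in vision.landmark_of("wrist","tweezers_mid")[:2]: print(round(h["confidence"],2),np.round(h["at"]),np.round(at_z("wrist",h["at"],.004,cal),4))
rect("wrist",cal,d,(.671,.205),.004,.006,.03,.075)
go([0.671,0.205,0.0265],98.9)
```

```text
t 40.1 pos [0.6661 0.2043 0.1098] q [-0.11  0.66 -0.37  1.58  0.28  0.95 -0.41] F [-0.1 -0.3 -0.2] open 0.0523 grip 0.0
R
 [[-0.163  0.987  0.001]
 [ 0.987  0.163  0.   ]
 [-0.     0.001 -1.   ]]
n 452 rect c 671.1 205.0 size 9 101 mean [671.2 203.9] long-axis yaw 99.0
delta [-0.0002  0.005   0.083 ] rotz 0.5 yaw0 99.4 q7 -0.41
```

View pics/w7.png

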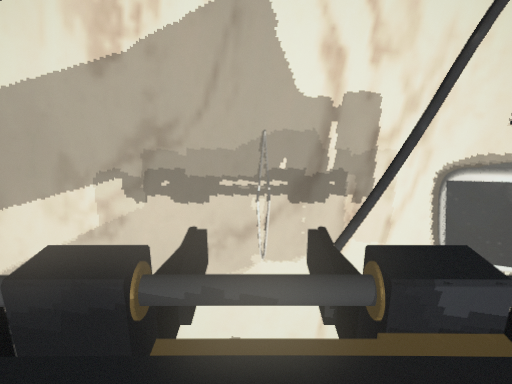

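The tweezers stand between the fingers (px 263,190), and the measured centre agrees with the earlier one.

>>> {"fn": "step_arm", "kwargs": {
  "moves": [
    {"delta_pos":[0,0.005,0.03],"rotation":[0,0,0.5],"jaw":0.0},
    {"delta_pos":[0,0.005,0.055],"rotation":[0,0,0.5],"jaw":0.0},
    {"delta_pos":[0,0.005,0.07],"rotation":[0,0,0.5],"jaw":0.0},
    {"delta_pos":[0,0.005,0.08],"rotation":[0,0,0.5],"jaw":0.0},
    {"delta_pos":[0,0.005,0.0835],"rotation":[0,0,0.5],"jaw":0.0},
    {"delta_pos":[0,0.005,0.0835],"rotation":[0,0,0.5],"jaw":0.0},
    {"delta_pos":[0,0.005,0.0835],"rotation":[0,0,0.5],"jaw":0.0},
    {"delta_pos":[0,0.005,0.0835],"rotation":[0,0,0.5],"jaw":0.0}
  ]
}}

```text
time: 41.0
eef_pos: [0.6712, 0.2054, 0.0263]
ee_rot: [0.0, 0.65, 0.76, 0.001]
ft_force: [-0.1, 0.7, 0.4]
opening: 0.0436
grip_force: 0.0
```

>>> {"fn": "step_arm", "kwargs": {
  "moves": [
    {"delta_pos":[0,0,0],"rotation":[0,0,0],"jaw":-1},
    {"delta_pos":[0,0,0],"rotation":[0,0,0],"jaw":-1},
    {"delta_pos":[0,0,0],"rotation":[0,0,0],"jaw":-1},
    {"delta_pos":[0,0,0],"rotation":[0,0,0],"jaw":-1},
    {"delta_pos":[0,0,0],"rotation":[0,0,0],"jaw":-1},
    {"delta_pos":[0,0,0],"rotation":[0,0,0],"jaw":-1},
    {"delta_pos":[0,0,-0.02],"rotation":[0,0,0],"jaw":-1},
    {"delta_pos":[0,0,-0.06],"rotation":[0,0,0],"jaw":-1}
  ],
  "squeeze": 15
}}

```text
time: 41.8
eef_pos: [0.6681, 0.2039, 0.0822]
ee_rot: [-0.002, 0.65, 0.76, -0.004]
ft_force: [0.9, -0.1, -0.9]
opening: 0.0099
grip_force: 15.0
```

```bash
python3 -c "
from h import *
st();go([0.57,0.20,0.22],174.2)"
```

```text
t 41.8 pos [0.6681 0.2039 0.0822] q [-0.12  0.7  -0.36  1.59  0.29  0.92 -0.43] F [ 0.9 -0.1 -0.9] open 0.0099 grip 15.0
R
 [[-0.155  0.988 -0.008]
 [ 0.988  0.155 -0.003]
 [-0.002 -0.008 -1.   ]]
delta [ 0.0111 -0.0986 -0.137 ] rotz -75.3 yaw0 98.9 q7 -0.43
```

>>> {"fn": "step_arm", "kwargs": {
  "moves": [
    {"delta_pos":[0,0,-0.04],"rotation":[0,0,-8],"jaw":-1},
    {"delta_pos":[0,-0.01,-0.08],"rotation":[0,0,-16],"jaw":-1},
    {"delta_pos":[0,-0.04,-0.115],"rotation":[0,0,-24],"jaw":-1},
    {"delta_pos":[0,-0.08,-0.135],"rotation":[0,0,-32],"jaw":-1},
    {"delta_pos":[0.011,-0.1,-0.135],"rotation":[0,0,-40],"jaw":-1},
    {"delta_pos":[0.011,-0.1,-0.135],"rotation":[0,0,-48],"jaw":-1},
    {"delta_pos":[0.011,-0.1,-0.135],"rotation":[0,0,-56],"jaw":-1},
    {"delta_pos":[0.011,-0.1,-0.135],"rotation":[0,0,-64],"jaw":-1}
  ]
}}

```text
time: 42.6
eef_pos: [0.5698, 0.2004, 0.2207]
ee_rot: [0.0, 0.146, 0.989, -0.0]
ft_force: [-0.0, 0.2, 0.3]
opening: 0.0097
grip_force: 15.0
```

```bash
python3 -c "
from h import *
st();go([0.566,-0.007,0.22],174.2)"
```

```text
t 42.6 pos [0.5698 0.2004 0.2207] q [ 0.11  0.47 -0.7   1.71  0.34  1.09  0.58] F [-0.   0.2  0.3] open 0.0097 grip 15.0
R
 [[-0.958  0.288  0.001]
 [ 0.288  0.958 -0.001]
 [-0.001 -0.001 -1.   ]]
delta [-0.0561 -0.1997  0.0008] rotz -11.0 yaw0 163.2 q7 0.58
```

>>> {"fn": "step_arm", "kwargs": {
  "moves": [
    {"delta_pos":[-0.014,-0.05,0],"rotation":[0,0,-6],"jaw":-1},
    {"delta_pos":[-0.028,-0.1,0],"rotation":[0,0,-11],"jaw":-1},
    {"delta_pos":[-0.042,-0.15,0],"rotation":[0,0,-11],"jaw":-1},
    {"delta_pos":[-0.056,-0.2,0],"rotation":[0,0,-11],"jaw":-1},
    {"delta_pos":[-0.056,-0.2,0],"rotation":[0,0,-11],"jaw":-1},
    {"delta_pos":[-0.056,-0.2,0.03],"rotation":[0,0,-11],"jaw":-1},
    {"delta_pos":[-0.056,-0.2,0.06],"rotation":[0,0,-11],"jaw":-1},
    {"delta_pos":[-0.056,-0.2,0.1],"rotation":[0,0,-11],"jaw":-1}
  ]
}}

```text
time: 43.4
eef_pos: [0.566, -0.007, 0.1208]
ee_rot: [0.002, 0.054, 0.999, -0.0]
ft_force: [1.0, -0.5, 0.4]
opening: 0.01
grip_force: 15.0
```

>>> {"fn": "step_arm", "kwargs": {
  "moves": [
    {"delta_pos":[0,0,0],"rotation":[0,0,0],"jaw":-1},
    {"delta_pos":[0,0,0],"rotation":[0,0,0],"jaw":-1},
    {"delta_pos":[0,0,0],"rotation":[0,0,0],"jaw":-1},
    {"delta_pos":[0,0,0],"rotation":[0,0,0],"jaw":-1},
    {"delta_pos":[0,0,0],"rotation":[0,0,0],"jaw":-1},
    {"delta_pos":[0,0,0],"rotation":[0,0,0],"jaw":-1},
    {"delta_pos":[0,0,0],"rotation":[0,0,0],"jaw":-1},
    {"delta_pos":[0,0,0],"rotation":[0,0,0],"jaw":-1}
  ]
}}

```text
time: 44.2
eef_pos: [0.5649, -0.0071, 0.1207]
ee_rot: [0.0, 0.053, 0.999, -0.0]
ft_force: [-0.6, -0.0, -0.0]
opening: 0.0098
grip_force: 15.0
```

Run:
```python
from h import *
st();go([0.566,-0.008,0.0443],174.2)
```

```text
t 44.2 pos [ 0.5649 -0.0071  0.1207] q [ 0.44  0.52 -0.67  1.89  0.42  0.87  1.03] F [-0.6 -0.  -0. ] open 0.0098 grip 15.0
R
 [[-0.994  0.106  0.   ]
 [ 0.106  0.994 -0.   ]
 [-0.    -0.    -1.   ]]
delta [-0.0012 -0.0007  0.0764] rotz -0.3 yaw0 173.9 q7 1.03
```

>>> {"fn": "step_arm", "kwargs": {
  "moves": [
    {"delta_pos":[0,0,0.03],"rotation":[0,0,0],"jaw":-1},
    {"delta_pos":[0,0,0.05],"rotation":[0,0,0],"jaw":-1},
    {"delta_pos":[0,0,0.062],"rotation":[0,0,0],"jaw":-1},
    {"delta_pos":[0,0,0.07],"rotation":[0,0,0],"jaw":-1},
    {"delta_pos":[0,0,0.0735],"rotation":[0,0,0],"jaw":-1},
    {"delta_pos":[0,0,0.0765],"rotation":[0,0,0],"jaw":-1},
    {"delta_pos":[0,0,0.0765],"rotation":[0,0,0],"jaw":-1},
    {"delta_pos":[0,0,0.0765],"rotation":[0,0,0],"jaw":-1}
  ]
}}

```text
time: 45.0
eef_pos: [0.5653, -0.007, 0.0446]
ee_rot: [0.001, 0.053, 0.999, -0.0]
ft_force: [-0.5, 0.8, 0.6]
opening: 0.0099
grip_force: 15.0
```

>>> {"fn": "step_arm", "kwargs": {
  "moves": [
    {"delta_pos":[0,0,0],"rotation":[0,0,0],"jaw":-0.45},
    {"delta_pos":[0,0,0],"rotation":[0,0,0],"jaw":-0.45},
    {"delta_pos":[0,0,0],"rotation":[0,0,0],"jaw":-0.45},
    {"delta_pos":[0,0,-0.02],"rotation":[0,0,0],"jaw":-0.45},
    {"delta_pos":[0,0,-0.06],"rotation":[0,0,0],"jaw":-0.45},
    {"delta_pos":[0,0,-0.1],"rotation":[0,0,0],"jaw":-0.45},
    {"delta_pos":[0,0,-0.15],"rotation":[0,0,0],"jaw":-0.45},
    {"delta_pos":[0,0,-0.2],"rotation":[0,0,0],"jaw":-0.45}
  ]
}}

```text
time: 45.8
eef_pos: [0.5643, -0.007, 0.2457]
ee_rot: [-0.0, 0.053, 0.999, -0.0]
ft_force: [1.3, -0.1, 0.2]
opening: 0.0237
grip_force: 0.0
```

Run:
```python
from h import *
st();go([0.50,-0.06,0.45],90)
```

```text
t 45.8 pos [ 0.5643 -0.007   0.2457] q [ 0.52  0.38 -0.75  1.77  0.29  1.1   1.14] F [ 1.3 -0.1  0.2] open 0.0237 grip 0.0
R
 [[-0.994  0.106 -0.001]
 [ 0.106  0.994 -0.   ]
 [ 0.    -0.    -1.   ]]
delta [ 0.0584 -0.0596 -0.2042] rotz 83.9 yaw0 173.9 q7 1.14
```

>>> {"fn": "step_arm", "kwargs": {
  "moves": [
    {"delta_pos":[0.02,-0.02,-0.05],"rotation":[0,0,0],"jaw":0},
    {"delta_pos":[0.04,-0.03,-0.1],"rotation":[0,0,8],"jaw":0},
    {"delta_pos":[0.06,-0.05,-0.15],"rotation":[0,0,16],"jaw":0},
    {"delta_pos":[0.06,-0.06,-0.2],"rotation":[0,0,24],"jaw":0},
    {"delta_pos":[0.06,-0.06,-0.24],"rotation":[0,0,32],"jaw":0},
    {"delta_pos":[0.06,-0.06,-0.25],"rotation":[0,0,40],"jaw":0},
    {"delta_pos":[0.06,-0.06,-0.25],"rotation":[0,0,48],"jaw":0},
    {"delta_pos":[0.06,-0.06,-0.25],"rotation":[0,0,56],"jaw":0}
  ]
}}

```text
time: 46.6
eef_pos: [0.4987, -0.0601, 0.495]
ee_rot: [0.001, 0.518, 0.855, 0.0]
ft_force: [-0.6, 0.0, -0.3]
opening: 0.0433
grip_force: 0.0
```

>>> {"fn": "step_arm", "kwargs": {
  "moves": [
    {"delta_pos":[0,0,0],"rotation":[0,0,8],"jaw":0},
    {"delta_pos":[0,0,0],"rotation":[0,0,16],"jaw":0},
    {"delta_pos":[0,0,0],"rotation":[0,0,24],"jaw":0},
    {"delta_pos":[0,0,0],"rotation":[0,0,34],"jaw":0},
    {"delta_pos":[0,0,0],"rotation":[0,0,34],"jaw":0},
    {"delta_pos":[0,0,0],"rotation":[0,0,34],"jaw":0},
    {"delta_pos":[0,0,0],"rotation":[0,0,34],"jaw":0},
    {"delta_pos":[0,0,0],"rotation":[0,0,34],"jaw":0}
  ]
}}

```text
time: 47.4
eef_pos: [0.4987, -0.0602, 0.494]
ee_rot: [0.0, 0.743, 0.669, -0.0]
ft_force: [0.8, -0.1, -0.5]
opening: 0.0437
grip_force: 0.0
```

Run:
```python
from h import *
st()
cal=vision.get_calibration("wrist"); im,d=vision.snapshot("wrist"); cv2.imwrite("pics/w8.png",im); np.savez("w8.npz",d=d,K=cal["K"],D=cal["dist"],T=cal["world_to_cam"])
c2=vision.get_calibration("top"); im2,d2=vision.snapshot("top")
for cam,c,dd in (("wrist",cal,d),("top",c2,d2)):
  for n in ("lid_bar","lid_hinge","left_knob_mid","right_knob_mid"):
    for h in vision.landmark_of(cam,n)[:1]: r,q=h["at"]; print(cam,n,round(h["confidence"],2),np.round(h["at"]),np.round(at_depth(cam,h["at"],dd[int(r),int(q)],c),3))
# bar points from top & wrist clouds
ex=np.array([.9948,-.1016]); ey=np.array([.1016,.9948]); c0=np.array([.5564,-.1027])
for dd,c in ((d,cal),(d2,c2)):
  P,ok=cloud(dd,c); P=P[ok]; L=np.c_[(P[:,:2]-c0)@ex,(P[:,:2]-c0)@ey,P[:,2]]
  m=(abs(L[:,1])<.04)&(L[:,0]>.08)&(L[:,0]<.24)&(L[:,2]>.1)&(L[:,2]<.36)
  H,xe,ze=np.histogram2d(L[m,0],L[m,2],bins=[np.arange(.08,.25,.01),np.arange(.1,.36,.02)]); print(np.round(xe[:-1],2)); 
  for j in range(H.shape[1]): print(round(ze[j],2),H[:,j].astype(int))
```

```text
t 47.4 pos [ 0.4987 -0.0602  0.494 ] q [ 0.6   0.1  -0.62  1.5   0.06  1.56 -0.12] F [ 0.8 -0.1 -0.5] open 0.0437 grip 0.0
R
 [[ 0.105  0.994  0.   ]
 [ 0.994 -0.105 -0.   ]
 [-0.     0.    -1.   ]]
wrist lid_bar 0.6 [325. 234.] [ 0.403 -0.48  -0.001]
wrist left_knob_mid 0.83 [ 53. 248.] [0.5   0.065 0.105]
wrist right_knob_mid 0.81 [249. 247.] [ 0.462 -0.245  0.105]
top lid_bar 0.8 [144. 274.] [ 0.718 -0.12   0.255]
top lid_hinge 0.73 [169. 271.] [ 0.502 -0.09   0.821]
top left_knob_mid 0.45 [204. 232.] [0.502 0.056 0.109]
top right_knob_mid 0.61 [216. 304.] [ 0.448 -0.249  0.101]
[0.08 0.09 0.1  0.11 0.12 0.13 0.14 0.15 0.16 0.17 0.18 0.19 0.2  0.21
 0.22 0.23]
0.1 [ 0  0 17 87  0  0  0  0  0  0  0  0  0  0  0  0]
0.12 [0 0 0 0 0 0 0 0 0 0 0 0 0 0 0 0]
0.14 [  0  32 403 268   0   0   0   0   0   0   0   0   0   0   0   0]
0.16 [  0   0   0 332   0   0   0   0   0   0   0   0   0   0   0   0]
0.18 [  0   0   0 159   0   0   0   0   0   0   0   0   0   0   0   0]
0.2 [  0   0 101  44   0   0   0   0   0   0   0   0   0   0   0   0]
0.22 [  0   0 400 618   0   0   0   0   0   0   0   
[... 220 characters left out ...]
 0   0   0]
0.3 [0 0 0 0 0 0 0 0 0 0 0 0 0 0 0 0]
0.32 [0 0 0 0 0 0 0 0 0 0 0 0 0 0 0 0]
[0.08 0.09 0.1  0.11 0.12 0.13 0.14 0.15 0.16 0.17 0.18 0.19 0.2  0.21
 0.22 0.23]
0.1 [0 0 0 0 0 0 0 0 0 0 0 0 0 0 0 0]
0.12 [0 0 0 0 0 0 0 0 0 0 0 0 0 0 0 0]
0.14 [0 0 5 7 0 0 0 0 0 0 0 0 0 0 0 0]
0.16 [0 0 0 5 0 0 0 0 0 0 0 0 0 0 0 0]
0.18 [0 0 0 0 0 0 0 0 0 0 0 0 0 0 0 0]
0.2 [0 0 4 4 0 0 0 0 0 0 0 0 0 0 0 0]
0.22 [ 0  0  6 15  0  0  0  0  0  0  0  0  0  0  0  0]
0.24 [ 0  0  0 22  0  0  0  6 33  2  0  0  0  0  0  0]
0.26 [ 0  0  0 19  1  0  0  3 18  0  0  0  0  0  0  0]
0.28 [ 0  0  0 29 19  0  0  0  0  0  0  0  0  0  0  0]
0.3 [0 0 0 0 0 0 0 0 0 0 0 0 0 0 0 0]
0.32 [0 0 0 0 0 0 0 0 0 0 0 0 0 0 0 0]
```

View pics/w8.png

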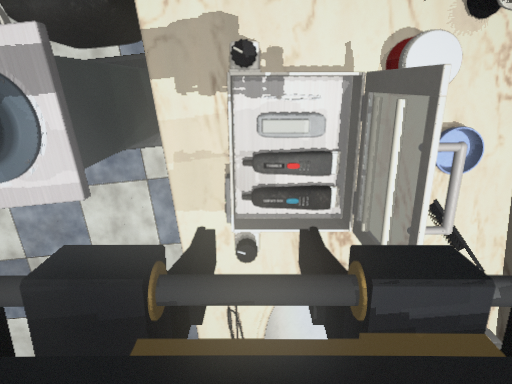

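The case holds both clippers and the razor case, and the bar is behind the lid (px 452,185). The tweezers are not obvious here, so I check them in the depth and an enlarged crop.

Run:
```python
from h import *
f=np.load("w8.npz"); cal=dict(K=f["K"],dist=f["D"],world_to_cam=f["T"]); d=f["d"]
im=cv2.imread("pics/w8.png"); cv2.imwrite("pics/w8c.png",cv2.resize(im[65:240,225:365],None,fx=4,fy=3.4,interpolation=cv2.INTER_CUBIC))
P,ok=cloud(d,cal); P=P[ok]; ex=np.array([.9948,-.1016]); ey=np.array([.1016,.9948]); c0=np.array([.5564,-.1027])
L=np.c_[(P[:,:2]-c0)@ex,(P[:,:2]-c0)@ey,P[:,2]]
m=(L[:,0]>.135)&(L[:,0]<.19)&(L[:,2]>.23)&(L[:,2]<.29)&(abs(L[:,1])<.045); B=L[m]; print("bar n",m.sum(),"x",np.round(np.percentile(B[:,0],[2,50,98]),4),"z",np.round(np.percentile(B[:,2],[2,50,98]),4))
m=(L[:,0]>.135)&(L[:,0]<.19)&(L[:,2]>.245)&(L[:,2]<.29); print("bar y ext",np.round(np.percentile(L[m,1],[1,99]),3))
# roll over worktop
A=L[(abs(L[:,0])<.08)&(L[:,1]>.07)&(L[:,1]<.12)]; print("floor left med",np.median(A[:,2]), "pts>6mm above:",(A[:,2]>np.median(A[:,2])+.004).sum())
t=A[A[:,2]>np.median(A[:,2])+.004]; print(np.round(t.mean(0),3) if len(t) else "")
k=(abs(L[:,0]-.107)<.006)&(abs(L[:,1])<.1)&(L[:,2]>.06)&(L[:,2]<.09); print("hinge rim z",np.median(L[k,2]) if k.any() else None)
```

```text
bar n 967 x [0.157  0.1611 0.1682] z [0.2533 0.2597 0.262 ]
bar y ext [-0.053  0.056]
floor left med 0.5533234049627646 pts>6mm above: 3564
[-0.021  0.073  0.562]
hinge rim z 0.07323417942098384
```

View pics/w8c.png

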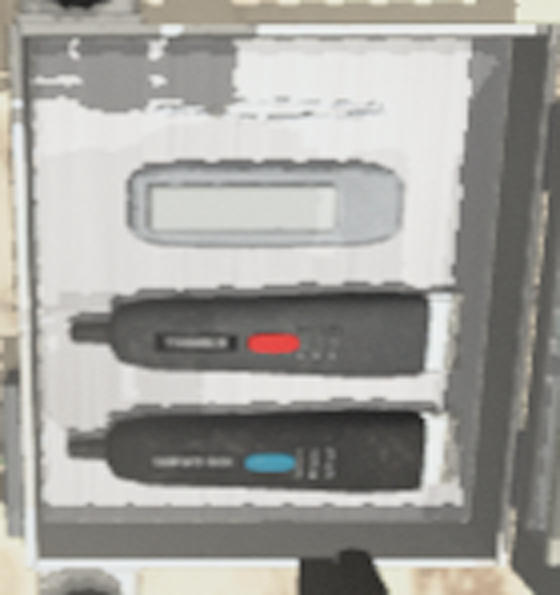

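The tweezers show at crop (270,107), so all four tools are inside. The bar is at about case (0.162, 0, 0.256). I move over it.

Run:
```python
from h import *
go([.7175,-.1192,.36],84.2)
```

```text
delta [-0.0354  0.2237  0.1341] rotz -0.3 yaw0 83.9 q7 -0.13
```

>>> {"fn": "step_arm", "kwargs": {
  "moves": [
    {"delta_pos":[-0.006,0.04,0],"rotation":[0,0,0],"jaw":-0.25},
    {"delta_pos":[-0.014,0.085,0],"rotation":[0,0,0],"jaw":-0.25},
    {"delta_pos":[-0.02,0.13,0.01],"rotation":[0,0,0],"jaw":-0.25},
    {"delta_pos":[-0.028,0.175,0.03],"rotation":[0,0,0],"jaw":-0.25},
    {"delta_pos":[-0.035,0.224,0.06],"rotation":[0,0,0],"jaw":-0.25},
    {"delta_pos":[-0.035,0.224,0.1],"rotation":[0,0,0],"jaw":-0.25},
    {"delta_pos":[-0.035,0.224,0.134],"rotation":[0,0,0],"jaw":-0.25},
    {"delta_pos":[-0.035,0.224,0.134],"rotation":[0,0,0],"jaw":-0.25}
  ]
}}

```text
time: 48.7
eef_pos: [0.7159, -0.1196, 0.353]
ee_rot: [-0.004, 0.744, 0.669, -0.004]
ft_force: [0.5, -1.1, 0.0]
opening: 0.0328
grip_force: 0.0
```

Run:
```python
from h import *
st()
cal=vision.get_calibration("wrist"); im,d=vision.snapshot("wrist"); cv2.imwrite("pics/w9.png",im)
P,ok=cloud(d,cal); P=P[ok]; ex=np.array([.9948,-.1016]); ey=np.array([.1016,.9948]); c0=np.array([.5564,-.1027])
L=np.c_[(P[:,:2]-c0)@ex,(P[:,:2]-c0)@ey,P[:,2]]
B=L[(L[:,0]>.135)&(L[:,0]<.19)&(L[:,2]>.235)&(L[:,2]<.28)&(abs(L[:,1])<.045)]; print("bar",len(B),np.round(np.percentile(B[:,0],[2,50,98]),4),np.round(np.percentile(B[:,2],[2,50,98]),4))
B=L[(L[:,0]>.09)&(L[:,0]<.135)&(L[:,2]>.265)&(L[:,2]<.31)&(abs(L[:,1])<.1)]; print("lid top",len(B),np.round(np.percentile(B[:,0],[2,50,98]),4),np.round(np.percentile(B[:,2],[2,50,98]),4))
go([.7175,-.1192,.266],84.2)
```

```text
t 48.7 pos [ 0.7159 -0.1196  0.353 ] q [ 0.44  0.57 -0.57  1.21  0.3   1.46 -0.2 ] F [ 0.5 -1.1  0. ] open 0.0328 grip 0.0
R
 [[ 0.106  0.994 -0.012]
 [ 0.994 -0.106  0.001]
 [-0.001 -0.012 -1.   ]]
bar 2020 [0.1539 0.1638 0.1695] [0.2561 0.2601 0.262 ]
lid top 3469 [0.1154 0.1205 0.123 ] [0.2705 0.2864 0.2881]
delta [0.0002 0.0009 0.0914] rotz -0.3 yaw0 83.9 q7 -0.2
```

View pics/w9.png

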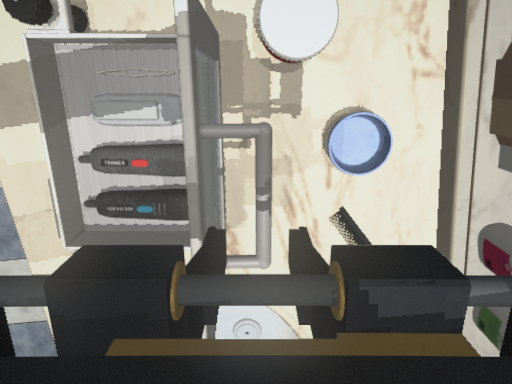

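The bar (px 264,195) sits centred between the fingers, and all four tools are visible in the case. I descend and take the bar.

>>> {"fn": "step_arm", "kwargs": {
  "moves": [
    {"delta_pos":[0,0.002,0.02],"rotation":[0,0,0],"jaw":-0.25},
    {"delta_pos":[0,0.002,0.04],"rotation":[0,0,0],"jaw":-0.25},
    {"delta_pos":[0,0.002,0.06],"rotation":[0,0,0],"jaw":-0.25},
    {"delta_pos":[0,0.002,0.08],"rotation":[0,0,0],"jaw":-0.25},
    {"delta_pos":[0,0.002,0.091],"rotation":[0,0,0],"jaw":-0.25},
    {"delta_pos":[0,0.002,0.091],"rotation":[0,0,0],"jaw":-0.25},
    {"delta_pos":[0,0.002,0.091],"rotation":[0,0,0],"jaw":-0.25},
    {"delta_pos":[0,0.002,0.091],"rotation":[0,0,0],"jaw":-0.25}
  ]
}}

```text
time: 49.55
eef_pos: [0.7206, -0.119, 0.2712]
ee_rot: [0.001, 0.744, 0.668, 0.001]
ft_force: [1.3, 0.1, -0.5]
opening: 0.0327
grip_force: 0.0
```

>>> {"fn": "step_arm", "kwargs": {
  "moves": [
    {"delta_pos":[0,0,0],"rotation":[0,0,0],"jaw":-0.9},
    {"delta_pos":[0,0,0],"rotation":[0,0,0],"jaw":-0.9},
    {"delta_pos":[0,0,0],"rotation":[0,0,0],"jaw":-0.9},
    {"delta_pos":[0,0,0],"rotation":[0,0,0],"jaw":-0.9},
    {"delta_pos":[0,0,0],"rotation":[0,0,0],"jaw":-0.9},
    {"delta_pos":[0,0,0],"rotation":[0,0,0],"jaw":-0.9},
    {"delta_pos":[0,0,0],"rotation":[0,0,0],"jaw":-0.9},
    {"delta_pos":[0,0,0],"rotation":[0,0,0],"jaw":-0.9}
  ],
  "squeeze": 12
}}

```text
time: 50.35
eef_pos: [0.7197, -0.1192, 0.2692]
ee_rot: [0.0, 0.744, 0.668, -0.0]
ft_force: [-1.7, -0.7, 1.6]
opening: 0.0111
grip_force: 12.0
```

Run:
```python
from h import *
o=st(); ex=np.array([.9948,-.1016]); c0=np.array([.5564,-.1027])
x0=(o["eef_pos"][:2]-c0)@ex; print("tcp case x",x0)
from scipy.optimize import brentq
xh=.1075; f=lambda p:-.185*np.cos(p)+.05*np.sin(p); g=lambda p:.185*np.sin(p)+.05*np.cos(p)
p0=brentq(lambda p:f(p)-(x0-xh),1.2,1.9); print("phi0",p0,"bar z",.072+g(p0))
for p in np.arange(p0,-.001,-p0/40): print(round(p,3),"dy",round((f(p)-f(p0))*1e3,1),"dz",round(-(g(p)-g(p0))*1e3,1))
```

```text
t 50.35 pos [ 0.7197 -0.1192  0.2692] q [ 0.45  0.61 -0.57  1.33  0.32  1.29 -0.23] F [-1.7 -0.7  1.6] open 0.0111 grip 12.0
R
 [[ 0.106  0.994 -0.   ]
 [ 0.994 -0.106 -0.   ]
 [-0.     0.    -1.   ]]
tcp case x 0.1641499810111198
phi0 1.6069264141347877 bar z 0.2550731538250209
1.607 dy 0.0 dz -0.0
1.567 dy -7.4 dz -2.1
1.527 dy -14.9 dz -4.0
1.486 dy -22.4 dz -5.5
1.446 dy -30.0 dz -6.7
1.406 dy -37.7 dz -7.6
1.366 dy -45.3 dz -8.2
1.326 dy -53.0 dz -8.5
1.286 dy -60.7 dz -8.5
1.245 dy -68.4 dz -8.2
1.205 dy -76.1 dz -7.6
1.165 dy -83.7 dz -6.6
1.125 dy -91.3 dz -5.4
1.085 dy -98.9 dz -3.9
1.045 dy -106.3 dz -2.0
1.004 dy -113.7 dz 0.1
0.964 dy -121.0 dz 2.6
0.924 dy -128.2 dz 5.3
0.884 dy -135.3 dz 8.3
0.844 dy -142.3 dz 11.6
0.803 dy -149.1 dz 15.2
0.763 dy -155.8 dz 19.1
0.723 dy -162.3 dz 23.2
0.683 dy -168.6 dz 27.5
0.643 dy -174.8 dz 32.2
0.603 dy -180.7 dz 37.0
0.562 dy -186.5 dz 42.1
0.522 dy -192.0 dz 47.5
0.482 dy -197.4 dz 53.0
0.442 dy -202.5 dz 58.8
0.402 dy -207.4 dz 64.7
0.362 dy -212.0 dz 70.9
0.321 dy -216.4 dz 77.2
0.281 dy -220.5 dz 83.7
0.241 dy -224.4 dz 90.4
0.201 dy -228.0 dz 97.2
0.161 dy -231.3 dz 104.1
0.121 dy -234.3 dz 111.2
0.08 dy -237.0 dz 118.4
0.04 dy -239.5 dz 125.7
-0.0 dy -241.6 dz 133.1
```

>>> {"fn": "step_arm", "kwargs": {
  "moves": [
    {"delta_pos":[0,-0.0074,-0.0021],"rotation":[0,0,0],"jaw":-0.9},
    {"delta_pos":[0,-0.0149,-0.004],"rotation":[0,0,0],"jaw":-0.9},
    {"delta_pos":[0,-0.0224,-0.0055],"rotation":[0,0,0],"jaw":-0.9},
    {"delta_pos":[0,-0.03,-0.0067],"rotation":[0,0,0],"jaw":-0.9},
    {"delta_pos":[0,-0.0377,-0.0076],"rotation":[0,0,0],"jaw":-0.9},
    {"delta_pos":[0,-0.0453,-0.0082],"rotation":[0,0,0],"jaw":-0.9},
    {"delta_pos":[0,-0.053,-0.0085],"rotation":[0,0,0],"jaw":-0.9},
    {"delta_pos":[0,-0.0607,-0.0085],"rotation":[0,0,0],"jaw":-0.9}
  ]
}}

```text
time: 51.15
eef_pos: [0.6588, -0.1128, 0.2778]
ee_rot: [0.0, 0.744, 0.668, -0.0]
ft_force: [2.4, -0.9, 3.4]
opening: 0.0115
grip_force: 12.0
```

>>> {"fn": "step_arm", "kwargs": {
  "moves": [
    {"delta_pos":[0,-0.0077,0.0003],"rotation":[0,0,0],"jaw":-0.9},
    {"delta_pos":[0,-0.0154,0.0009],"rotation":[0,0,0],"jaw":-0.9},
    {"delta_pos":[0,-0.023,0.0019],"rotation":[0,0,0],"jaw":-0.9},
    {"delta_pos":[0,-0.0306,0.0031],"rotation":[0,0,0],"jaw":-0.9},
    {"delta_pos":[0,-0.0382,0.0046],"rotation":[0,0,0],"jaw":-0.9},
    {"delta_pos":[0,-0.0456,0.0065],"rotation":[0,0,0],"jaw":-0.9},
    {"delta_pos":[0,-0.053,0.0086],"rotation":[0,0,0],"jaw":-0.9},
    {"delta_pos":[0,-0.0603,0.0111],"rotation":[0,0,0],"jaw":-0.9}
  ]
}}

```text
time: 51.95
eef_pos: [0.5987, -0.1063, 0.2661]
ee_rot: [-0.0, 0.744, 0.668, -0.0]
ft_force: [1.6, -1.3, 1.2]
opening: 0.0114
grip_force: 12.0
```

Run:
```python
from h import *
o=st()
im,d=vision.snapshot("scene"); cv2.imwrite("pics/s10.png",cv2.resize(im[90:300,170:400],None,fx=2.6,fy=2.6))
```

```text
t 51.95 pos [ 0.5987 -0.1063  0.2661] q [ 0.56  0.41 -0.61  1.65  0.25  1.16 -0.22] F [ 1.6 -1.3  1.2] open 0.0114 grip 12.0
R
 [[ 0.106  0.994 -0.   ]
 [ 0.994 -0.106 -0.   ]
 [-0.    -0.    -1.   ]]
```

View pics/s10.png

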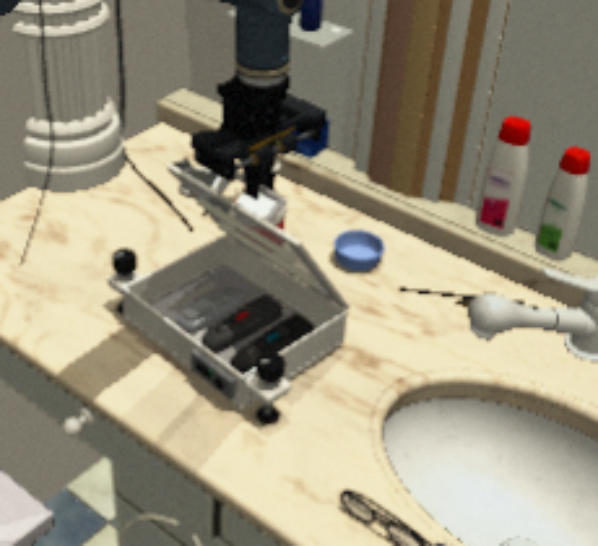

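The lid is about half closed (px 260,240), held at the bar with low forces. I continue along the arc.

>>> {"fn": "step_arm", "kwargs": {
  "moves": [
    {"delta_pos":[0,-0.0072,0.0027],"rotation":[0,0,0],"jaw":-0.9},
    {"delta_pos":[0,-0.0143,0.0057],"rotation":[0,0,0],"jaw":-0.9},
    {"delta_pos":[0,-0.0213,0.009],"rotation":[0,0,0],"jaw":-0.9},
    {"delta_pos":[0,-0.0281,0.0126],"rotation":[0,0,0],"jaw":-0.9},
    {"delta_pos":[0,-0.0348,0.0165],"rotation":[0,0,0],"jaw":-0.9},
    {"delta_pos":[0,-0.0413,0.0206],"rotation":[0,0,0],"jaw":-0.9},
    {"delta_pos":[0,-0.0476,0.0249],"rotation":[0,0,0],"jaw":-0.9},
    {"delta_pos":[0,-0.0538,0.0296],"rotation":[0,0,0],"jaw":-0.9}
  ]
}}

```text
time: 52.8
eef_pos: [0.5455, -0.1003, 0.2365]
ee_rot: [0.0, 0.744, 0.669, 0.0]
ft_force: [0.4, 0.6, 0.5]
opening: 0.0114
grip_force: 12.0
```

>>> {"fn": "step_arm", "kwargs": {
  "moves": [
    {"delta_pos":[0,-0.0059,0.0048],"rotation":[0,0,0],"jaw":-0.9},
    {"delta_pos":[0,-0.0117,0.0099],"rotation":[0,0,0],"jaw":-0.9},
    {"delta_pos":[0,-0.0172,0.0153],"rotation":[0,0,0],"jaw":-0.9},
    {"delta_pos":[0,-0.0226,0.0208],"rotation":[0,0,0],"jaw":-0.9},
    {"delta_pos":[0,-0.0277,0.0266],"rotation":[0,0,0],"jaw":-0.9},
    {"delta_pos":[0,-0.0326,0.0325],"rotation":[0,0,0],"jaw":-0.9},
    {"delta_pos":[0,-0.0372,0.0387],"rotation":[0,0,0],"jaw":-0.9},
    {"delta_pos":[0,-0.0416,0.045],"rotation":[0,0,0],"jaw":-0.9}
  ]
}}

```text
time: 53.6
eef_pos: [0.5043, -0.0959, 0.1913]
ee_rot: [0.0, 0.744, 0.669, 0.0]
ft_force: [1.3, 1.5, -0.3]
opening: 0.0114
grip_force: 12.0
```

>>> {"fn": "step_arm", "kwargs": {
  "moves": [
    {"delta_pos":[0,-0.0021,0.0033],"rotation":[0,0,0],"jaw":-0.9},
    {"delta_pos":[0,-0.0041,0.0065],"rotation":[0,0,0],"jaw":-0.9},
    {"delta_pos":[0,-0.0061,0.0099],"rotation":[0,0,0],"jaw":-0.9},
    {"delta_pos":[0,-0.008,0.0132],"rotation":[0,0,0],"jaw":-0.9},
    {"delta_pos":[0,-0.0098,0.0166],"rotation":[0,0,0],"jaw":-0.9},
    {"delta_pos":[0,-0.0116,0.02],"rotation":[0,0,0],"jaw":-0.9},
    {"delta_pos":[0,-0.0133,0.0234],"rotation":[0,0,0],"jaw":-0.9},
    {"delta_pos":[0,-0.0149,0.0269],"rotation":[0,0,0],"jaw":-0.9}
  ]
}}

```text
time: 54.4
eef_pos: [0.4897, -0.0944, 0.1647]
ee_rot: [0.0, 0.744, 0.669, 0.0]
ft_force: [0.7, 2.6, 0.3]
opening: 0.0111
grip_force: 12.0
```

Run:
```python
from h import *
o=st()
```

```text
t 54.4 pos [ 0.4897 -0.0944  0.1647] q [ 0.62  0.34 -0.62  2.01  0.26  0.87 -0.25] F [0.7 2.6 0.3] open 0.0111 grip 12.0
R
 [[ 0.106  0.994  0.   ]
 [ 0.994 -0.106 -0.   ]
 [-0.     0.    -1.   ]]
```

>>> {"fn": "step_arm", "kwargs": {
  "moves": [
    {"delta_pos":[0,-0.0016,0.0035],"rotation":[0,0,0],"jaw":-0.9},
    {"delta_pos":[0,-0.003,0.007],"rotation":[0,0,0],"jaw":-0.9},
    {"delta_pos":[0,-0.0044,0.0106],"rotation":[0,0,0],"jaw":-0.9},
    {"delta_pos":[0,-0.0057,0.0142],"rotation":[0,0,0],"jaw":-0.9},
    {"delta_pos":[0,-0.007,0.0178],"rotation":[0,0,0],"jaw":-0.9},
    {"delta_pos":[0,-0.0081,0.0213],"rotation":[0,0,0],"jaw":-0.9},
    {"delta_pos":[0,-0.0087,0.0235],"rotation":[0,0,0],"jaw":-0.9},
    {"delta_pos":[0,-0.0092,0.025],"rotation":[0,0,0],"jaw":-0.9}
  ]
}}

```text
time: 55.2
eef_pos: [0.4804, -0.0935, 0.1396]
ee_rot: [-0.0, 0.744, 0.669, -0.0]
ft_force: [-0.1, 3.8, 0.7]
opening: 0.0115
grip_force: 12.0
```

>>> {"fn": "step_arm", "kwargs": {
  "moves": [
    {"delta_pos":[0,-0.0003,0.001],"rotation":[0,0,0],"jaw":-0.9},
    {"delta_pos":[0,-0.0005,0.002],"rotation":[0,0,0],"jaw":-0.9},
    {"delta_pos":[0,-0.0008,0.003],"rotation":[0,0,0],"jaw":-0.9},
    {"delta_pos":[0,-0.001,0.004],"rotation":[0,0,0],"jaw":-0.9},
    {"delta_pos":[0,-0.001,0.0045],"rotation":[0,0,0],"jaw":-0.9},
    {"delta_pos":[0,-0.001,0.005],"rotation":[0,0,0],"jaw":-0.9},
    {"delta_pos":[0,-0.001,0.005],"rotation":[0,0,0],"jaw":-0.9},
    {"delta_pos":[0,-0.001,0.005],"rotation":[0,0,0],"jaw":-0.9}
  ]
}}

```text
time: 56.0
eef_pos: [0.479, -0.0933, 0.1346]
ee_rot: [-0.0, 0.744, 0.668, -0.001]
ft_force: [-1.7, 4.2, 0.2]
opening: 0.0116
grip_force: 12.0
```

Run:
```python
from h import *
o=st()
```

```text
t 56.0 pos [ 0.479  -0.0933  0.1346] q [ 0.6   0.37 -0.6   2.06  0.29  0.8  -0.28] F [-1.7  4.2  0.2] open 0.0116 grip 12.0
R
 [[ 0.106  0.994 -0.001]
 [ 0.994 -0.106  0.   ]
 [-0.    -0.001 -1.   ]]
```

>>> {"fn": "step_arm", "kwargs": {
  "moves": [
    {"delta_pos":[0,0,0.001],"rotation":[0,0,0],"jaw":-0.9},
    {"delta_pos":[0,0,0.0015],"rotation":[0,0,0],"jaw":-0.9},
    {"delta_pos":[0,0,0.002],"rotation":[0,0,0],"jaw":-0.9},
    {"delta_pos":[0,0,0.0025],"rotation":[0,0,0],"jaw":-0.9},
    {"delta_pos":[0,0,0.003],"rotation":[0,0,0],"jaw":-0.9},
    {"delta_pos":[0,0,0.003],"rotation":[0,0,0],"jaw":-0.9},
    {"delta_pos":[0,0,0.003],"rotation":[0,0,0],"jaw":-0.9},
    {"delta_pos":[0,0,0.003],"rotation":[0,0,0],"jaw":-0.9}
  ]
}}

```text
time: 56.8
eef_pos: [0.4785, -0.0933, 0.1322]
ee_rot: [-0.001, 0.744, 0.668, -0.001]
ft_force: [-4.7, 4.7, 7.6]
opening: 0.0117
grip_force: 12.0
```

Run:
```python
from h import *
o=st()
cal=vision.get_calibration("wrist"); im,d=vision.snapshot("wrist"); cv2.imwrite("pics/w11.png",im)
P,ok=cloud(d,cal); P=P[ok]; ex=np.array([.9948,-.1016]); ey=np.array([.1016,.9948]); c0=np.array([.5564,-.1027])
L=np.c_[(P[:,:2]-c0)@ex,(P[:,:2]-c0)@ey,P[:,2]]
for x in (-.09,-.04,.02,.06,.1):
  m=(abs(L[:,0]-x)<.008)&(L[:,1]>.07)&(L[:,1]<.125)&(L[:,2]>.05)&(L[:,2]<.115); print(x,m.sum(),np.round(np.median(L[m,2]),4) if m.any() else None)
```

```text
t 56.8 pos [ 0.4785 -0.0933  0.1322] q [ 0.6   0.38 -0.6   2.06  0.3   0.79 -0.28] F [-4.7  4.7  7.6] open 0.0117 grip 12.0
R
 [[ 0.106  0.994 -0.003]
 [ 0.994 -0.106 -0.001]
 [-0.001 -0.003 -1.   ]]
-0.09 3370 0.0799
-0.04 3334 0.0788
0.02 3354 0.0787
0.06 493 0.0782
0.1 0 None
```

View pics/w11.png

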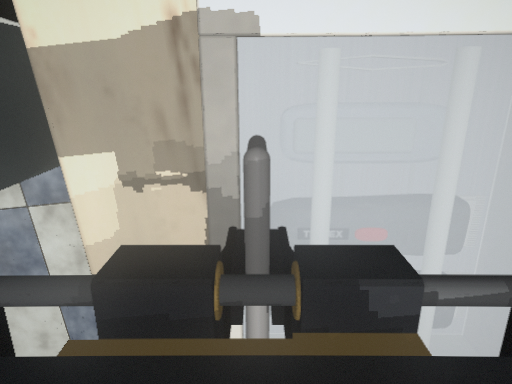

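The lid looks flat at z ≈ 0.08 with 7.6 N of contact force. I add a small extra press, release, retreat up and check.

>>> {"fn": "step_arm", "kwargs": {
  "moves": [
    {"delta_pos":[0,0,0.001],"rotation":[0,0,0],"jaw":-0.9},
    {"delta_pos":[0,0,0.0015],"rotation":[0,0,0],"jaw":-0.9},
    {"delta_pos":[0,0,0.0015],"rotation":[0,0,0],"jaw":-0.9},
    {"delta_pos":[0,0,0.0015],"rotation":[0,0,0],"jaw":-0.9},
    {"delta_pos":[0,0,0.0005],"rotation":[0,0,0],"jaw":-0.3},
    {"delta_pos":[0,0,0],"rotation":[0,0,0],"jaw":-0.3},
    {"delta_pos":[0,0,0],"rotation":[0,0,0],"jaw":-0.3},
    {"delta_pos":[0,0,0],"rotation":[0,0,0],"jaw":-0.3}
  ]
}}

```text
time: 57.65
eef_pos: [0.4799, -0.0942, 0.1318]
ee_rot: [0.0, 0.744, 0.668, -0.0]
ft_force: [0.3, -0.2, -0.3]
opening: 0.029
grip_force: 0.0
```

>>> {"fn": "step_arm", "kwargs": {
  "moves": [
    {"delta_pos":[0,0,-0.02],"rotation":[0,0,0],"jaw":-0.3},
    {"delta_pos":[0,0,-0.05],"rotation":[0,0,0],"jaw":-0.3},
    {"delta_pos":[0,0,-0.1],"rotation":[0,0,0],"jaw":-0.3},
    {"delta_pos":[0,0,-0.15],"rotation":[0,0,0],"jaw":-0.3},
    {"delta_pos":[0.01,-0.02,-0.2],"rotation":[0,0,0],"jaw":-0.3},
    {"delta_pos":[0.01,-0.04,-0.25],"rotation":[0,0,0],"jaw":-0.3},
    {"delta_pos":[0.01,-0.04,-0.3],"rotation":[0,0,0],"jaw":-0.3},
    {"delta_pos":[0.01,-0.04,-0.32],"rotation":[0,0,0],"jaw":-0.3}
  ]
}}

```text
time: 58.45
eef_pos: [0.4412, -0.0791, 0.4562]
ee_rot: [0.003, 0.744, 0.668, 0.001]
ft_force: [-0.0, -0.3, -0.5]
opening: 0.0306
grip_force: 0.0
```

```bash
cat > chk.py <<'E'
from h import *
o=st()
cal=vision.get_calibration("wrist"); D=[vision.snapshot("wrist") for _ in range(4)]; im=D[0][0]; cv2.imwrite("pics/wchk.png",im)
A=np.array([x[1] for x in D]); d=np.where((A>0).all(0),A.mean(0),0)
P,ok=cloud(d,cal); P=P[ok]; ex=np.array([.9948,-.1016]); ey=np.array([.1016,.9948]); c0=np.array([.5564,-.1027])
L=np.c_[(P[:,:2]-c0)@ex,(P[:,:2]-c0)@ey,P[:,2]]
wt=L[((L[:,0]<-.13)|(abs(L[:,1])>.19))&(abs(L[:,2])<.012)&(P[:,0]>.34)]; cw,n,s=plane(wt)
li=L[(abs(L[:,0])<.1)&(abs(L[:,1])<.125)&(L[:,2]>.06)&(L[:,2]<.095)]; cl,n2,s2=plane(li)
print("worktop",np.round(cw*1e3,2),n,"lid",np.round(cl*1e3,2),n2,"roll/160",round((cl-cw)[1]*160,2),"pitch/85",round((cl-cw)[0]*85,2))
for s,k in ((1,"L"),(-1,"R")):
  q=L[(np.hypot(L[:,0]+.08,L[:,1]-s*.16)<.012)&(L[:,2]>.09)]; print(k,len(q),round((np.median(q[:,2])-(cw@[-.08,s*.16,1]))*1e3,2) if len(q) else None)
E
python3 chk.py
```

```text
t 58.45 pos [ 0.4412 -0.0791  0.4562] q [ 0.76 -0.01 -0.66  1.68 -0.    1.47 -0.01] F [-0.  -0.3 -0.5] open 0.0306 grip 0.0
R
 [[ 0.107  0.994  0.006]
 [ 0.994 -0.107 -0.003]
 [-0.003  0.006 -1.   ]]
worktop [-1.91 -0.59 -0.38] 20302 lid [-2.25 -0.66 77.87] 13574 roll/160 -0.01 pitch/85 -0.03
L 289 106.45
R 157 106.35
```

```bash
python3 -c "
from cell import job
print(job.hand_in())"
```

```text
the job is handed in; nothing more can be done
None
```

The steriliser stands level on its feet (measured roll about 0, the two knob tops within 0.1 mm of each other), all four tools lie inside, the lid is fully shut, and the job is handed in at about 59 s; the grader gave no verdict, and I did not push on the case to test for wobble.

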